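Pull the filter plate and hold it up over the bin

ROBOT

A 6-joint arm with a two-finger parallel gripper is mounted at the origin on the work surface; the furniture and walls round the work are solid. World frame = base frame: x ahead of the robot, y to its left, z up, the work surface at z = 0. Lengths are in m, angles in rad, forces in N, time in s.
With the tool pointing down it reaches from about 0.425 to 1.125 m from the base axis. Payload 14.9 kg.
Tool frame: the origin (TCP) lies between the finger pads; the fingertips stand ahead of it and the grasp point (between the pads) lies 3 mm ahead of it (bot.tcp_to_tips is the z of the fingertips in the tool frame, in m); z points along the fingers, x is the direction in which the jaws open and shut, and the axes are right-handed (so a half turn about z gives the same grasp; the last joint's range is limited). The gripper opens to 91 mm and grips with 3 to 60 N. Pads are 32 mm wide; open, the fingers measure 118 mm over their backs; the gripper's body (76 mm by 178 mm) begins 60 mm behind the grasp point.
Start: joints at [1.075, 0.379, 1.734, -0, 1.028, -0.033], TCP at [0.313, 0.626, 0.236] pointing down, gripper open.
Joint ranges: [-2.77, 2.77], [-0.74, 2.19], [0, 2.66], [-1.06, 4.2], [0.31, 2.87], [-3.08, 3.08]. Speed limits (rad/s): [1.89, 1.89, 2.39, 3.14, 3.14, 3.14].

INTERFACE

Orientations are given as a unit quaternion [w, x, y, z].
In Python, from rig import bot gives the robot as it stands.
- The arm moves only by the tool jog_arm, never from a script. Its argument "moves" is a list of rows, each an object of numbers: "tx", "ty", "tz": the shift along the world's x, y, z in cm; "roll": the turn about the world's z in rad; "grip": the gripper command: -1 is fully open, 1 is shut, values between are in proportion. A call has 1 to 20 rows; each row is the pose to reach, as a shift and turn from the pose commanded when the call began; what a row does not reach only later rows make up. A row lasts 1/10 s, in which the tool goes at most 50 mm and 8.59 degrees, less where a joint would pass 70% of its speed; a pose out of reach is approached as far as the arm can. A call with a gripper value outside its range is refused whole. The fingers move at their own pace and stop on an object; "squeeze" is the grip in N (left out, the last holds). Time passes only in rows, so rows that repeat a pose let the fingers close. It gives the time, the measured TCP pose, the force and the opening at its end, in the units of the state.
- bot.sense(): the state, without advancing time (a new reading comes with each control period).
- bot.camera(name): name is "scene" or "top" or "wrist"; returns a dict with "img" (400x640x3 uint8, blue, green, red), "fx", "fy", "cx", "cy" (pixels), "distortion" ([k1, k2, p1, p2, k3] as OpenCV has them; the pictures are not rectified), "origin" and "rotation" of the camera in the world. Camera axes: x right, y down, z forward; pixel columns grow to the right and rows downward; lengths in m; the calibration is good to about 2 mm. A picture is of the moment at which its call begins. There is no depth.
- bot.sign_off(): hands the job in, once; it reports no verdict.
The state is a dict: "t": time; "qpos": joint angles; "qvel": joint speeds; "joint_torque": joint torques, N m; "tcp_pos": TCP position; "ee_rot": TCP orientation; "ft_force": force on the tool from outside, world axes, zero at the start; "moment": the same for the moment, N m; "finger_gap": finger opening in m.
Only numpy, scipy, OpenCV 4.12 (cv2) and the standard library are available. Lean on these libraries where they do the work, as an engineer would, in place of code of your own. Each camera call takes 0.05 s, during which the arm holds its last target.

TASK

Unpin the filter housing: put the round-headed pin fully home in the rack hole marked with one dot and let go of it, then the flat-headed pin in the hole marked with two dots. Then swing the cover flap right back until it leans past upright and stays, draw the filter plate straight up out of the housing by its tab, and finish still holding it upright and still in the gripper, centred over the small blue bin in front of the vice and well clear above its rim. Leave the tape measure and the hose fitting where they are.

Things in the scene. Friction and masses are not known exactly. Their poses are not given: they have to be found in the camera images.
- knob_pin_grip (a point): Head centre of the round-headed pin: dark ribbed head 26 mm across, 30 mm high, on a 10 mm shank 22 mm long pointing down. The point is on the axis, 15 mm above the head's underside; z up. At the start the shank stands loosely through a 14 mm hole in the flap in a boss of the housing, head on the flap's top (105 mm up). It pulls straight up. The two pins may change places.
- paddle_pin_grip (a point): The same for the flat-headed pin: same shank; head is a 20 mm round collar 5 mm thick and on it a flat upright paddle 12 mm thick (along the point's x), 30 mm wide (its y), 25 mm high. The point is on the axis, 15 mm above the head's underside and 15 mm below the top; z up.
- pin_rack: Steel rack block lying on the bench, fixed, 110 mm along its x, 46 mm along its y, 30 mm high, with two vertical 16 mm through holes; origin at the centre of the underside. One black dot is beside hole 1 (the end nearer the robot), two beside hole 2.
- rack_hole1 (a point): Centre of the mouth of rack hole 1 (one dot), level with the rack's top, 30 mm above the bench. A pin is home when the underside of its head rests on the rack, its head point then 15 mm above this point. Axes as the rack's.
- rack_hole2 (a point): The same for rack hole 2 (two dots), 56 mm from hole 1 along the rack's x.
- housing: Filter housing: open grey steel box fixed on the bench, 140 mm along its x, 150 mm along its y, 100 mm high, walls 4 mm; origin at the centre of its underside; x points away from the robot, to the hinge. The filter plate stands inside across the middle, under the flap. The pins stand near the front corners, 49 mm towards the robot from the centre, 54 mm to either side.
- housing_hinge (a point): Middle of the flap's hinge line, on the housing's far rim, 70 mm behind the housing's centre and 100 mm up; the hinge line runs along its y.
- flap_bar (a point): Middle of the flap's pull bar: dark round bar 10 mm thick, 64 mm long along y, 45 mm out (centre) from the flap's front edge on two arms at its ends, so 40 mm free between. 185 mm from the hinge line, 103 mm above the bench when shut; moves with the flap, an aluminium sheet 140 x 150 x 5 mm.
- flap (a joint): Angle of the flap: 0 shut, grows as the bar goes up and over away from the robot, 1.57 upright, stop at 1.9. The hinge is stiff (about 0.22 N m of friction): the flap stays at any angle where it is left; about 2 N at the bar lifts it.
- plate_tab (a point): Centre of the filter plate's pull tab, 80 mm above the plate's foot. Tab 36 mm wide (the point's y), 28 mm high, 12 mm thick (its x); below it the plate is 80 mm wide, 66 mm high, 12 mm thick. It stands upright in guides with 2 mm of play, top 2 mm below the housing's rim, and pulls straight up; about 0.22 kg. The box is open 60 mm to the front and back of the tab. z up.
- plate_foot (a point): Middle of the underside of the filter plate; z points up the plate. Starts 4 mm above the bench, inside the housing.
- bin_mouth (a point): Centre of the small blue open-fronted bin (146 x 106 mm, 72 mm high, fixed) at the height of its rim, 72 mm above the bench.
- tape_measure: Bystander: tape measure, 36 x 80 x 60 mm; origin at centre of underside.
- hose_fitting: Bystander: hose fitting, 29 x 51 x 25 mm; origin at centre of underside.

How it is judged:
By the outcome, as a careful person would: the job done as asked, in the order asked, and still so for the second after the job is handed in, while the arm keeps its last pose, push and grip.
It also fails if it takes over 72 s, if anything falls off the work surface, if the arm or the gripper's body presses on something with over 40 N, if the wrist force passes 120 N, or if a joint passes its speed limit or range.

## Working session

There is one attempt and no reset: what is moved stays moved. The work goes in short steps, Python scripts to look and compute and a tool call to move; the robot and the scene stay as the last step left them, time stands still between calls to the robot, and variables do not carry over. Pictures are saved under pics/ and viewed, and the job is handed in when it is done.

Besides the shell and the picture viewer there is one more tool, called after "Call:" by a JSON object that holds its "method" and its "body". jog_arm: Moves the arm, as the interface text tells. Its arguments: {"type":"object","properties":{"moves":{"type":"array"},"squeeze":{"type":"number"}},"required":["moves"]}

```bash
ls; mkdir -p pics
python3 - <<'E'
from rig import bot
import cv2
s=bot.sense()
print(s, bot.tcp_to_tips)
for n in ["scene","top","wrist"]:
    c=bot.camera(n); cv2.imwrite(f"pics/{n}0.png",c["img"])
    print(n,c["fx"],c["fy"],c["cx"],c["cy"],c["distortion"],c["origin"],c["rotation"])
E
```

```text
pics
{'t': 0.0, 'qpos': array([ 1.07471342e+00,  3.79411062e-01,  1.73476662e+00, -2.12360927e-05,
        1.02850033e+00, -3.33047469e-02]), 'qvel': array([ 0.00040049,  0.00058041, -0.00017889,  0.00044881, -0.00142383,
        0.00052599]), 'joint_torque': array([ 7.32417466e-04, -7.63738489e+01, -4.34361792e+01,  6.50617504e-02,
        4.24110680e-02, -8.27917370e-05]), 'tcp_pos': array([0.31234287, 0.62604297, 0.23529351]), 'ee_rot': array([ 2.77865503e-04,  8.50419170e-01,  5.26105447e-01, -4.66235439e-04]), 'ft_force': array([ 0.62605064, -0.42860324,  0.4501017 ]), 'moment': array([-0.02384749,  0.08868908,  0.01304446]), 'finger_gap': 0.0909392522351571} 0.022
scene 446.67611979239365 446.67611979239365 322.44717335043447 199.9278236690696 [-0.08297505  0.          0.          0.          0.        ] [-0.1593374   0.56946733  0.50908244] [ 0.21692787 -0.32802095  0.7708808  -0.50108616]
top 402.8304907699186 402.8304907699186 315.55076465071176 196.33369133800255 [-0.00157303  0.          0.          0.          0.        ] [ 0.3189833  -0.05210988  1.00220955] [ 0.07245207 -0.67597279  0.72924928 -0.07750472]
wrist 342.9466587826434 342.9466587826434 322.88618192779774 201.29169476612864 [-0.00308923  0.          0.          0.          0.        ] [0.24545173 0.66018703 0.3832686 ] [0.11328079 0.84281862 0.52160146 0.06896479]
```

View pics/scene0.png

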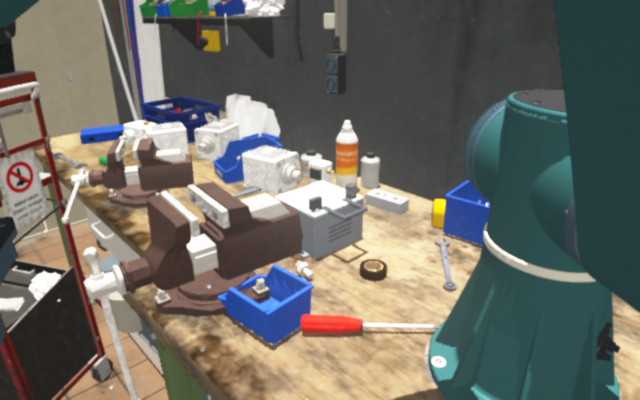

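View pics/top0.png

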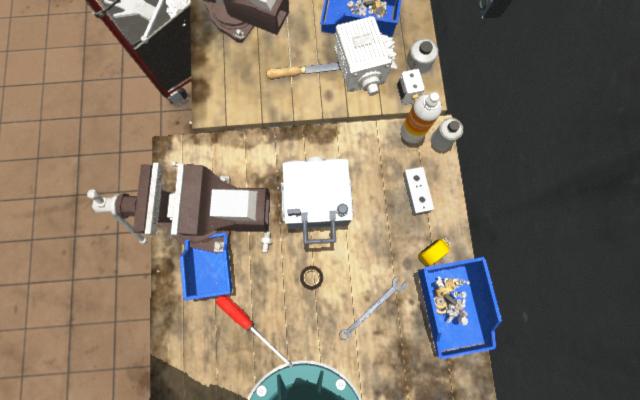

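View pics/wrist0.png

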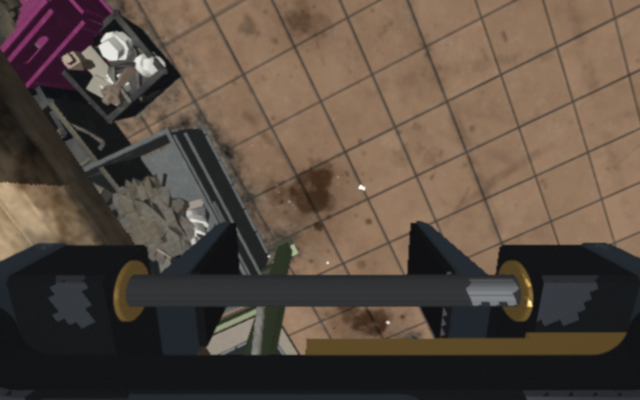

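The top view shows the housing at (316,193), the paddle pin at (294,211), the knob pin at (342,209), the bar at (320,240), the rack at (418,190), the small bin at (206,270), the tape measure at (435,251) and the hose fitting at (266,241). Next I'll zoom in.

```bash
cat > h.py <<'E'
from rig import bot
import cv2, numpy as np, pickle
from scipy.spatial.transform import Rotation as R
def rm(q): return R.from_quat([q[1],q[2],q[3],q[0]]).as_matrix()
def ray(c,uv):
    K=np.array([[c["fx"],0,c["cx"]],[0,c["fy"],c["cy"]],[0,0,1]])
    p=cv2.undistortPoints(np.array([[uv]],float),K,np.array(c["distortion"]))[0,0]
    d=rm(c["rotation"])@np.array([p[0],p[1],1]); return np.array(c["origin"]),d/np.linalg.norm(d)
def onz(c,uv,z):
    o,d=ray(c,uv); return o+d*(z-o[2])/d[2]
def tri(c1,u1,c2,u2):
    o1,d1=ray(c1,u1);o2,d2=ray(c2,u2)
    A=np.stack([d1,-d2],1); s=np.linalg.lstsq(A,o2-o1,rcond=None)[0]
    a=o1+s[0]*d1;b=o2+s[1]*d2; return (a+b)/2,np.linalg.norm(a-b)
def proj(c,P):
    K=np.array([[c["fx"],0,c["cx"]],[0,c["fy"],c["cy"]],[0,0,1]])
    Rw=rm(c["rotation"]).T; t=-Rw@np.array(c["origin"])
    return cv2.projectPoints(np.array([P],float),cv2.Rodrigues(Rw)[0],t,K,np.array(c["distortion"]))[0][0,0]
def snap(n,name):
    c=bot.camera(n); cv2.imwrite(f"pics/{name}.png",c["img"]); pickle.dump(c,open(f"{name}.pkl","wb")); return c
def load(name): return pickle.load(open(f"{name}.pkl","rb"))
def crop(c,name,x0,y0,w,h,k): cv2.imwrite(f"pics/{name}.png",cv2.resize(c["img"][y0:y0+h,x0:x0+w],None,fx=k,fy=k,interpolation=cv2.INTER_CUBIC))
E
python3 - <<'E'
from h import *
c=snap("top","t1"); crop(c,"t1a",270,140,170,120,4.5); crop(c,"t1b",170,225,80,80,6)
c=snap("scene","s1"); crop(c,"s1a",270,160,160,110,5);crop(c,"s1b",210,255,110,90,5)
E
```

```text
(no output)
```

View pics/t1a.png

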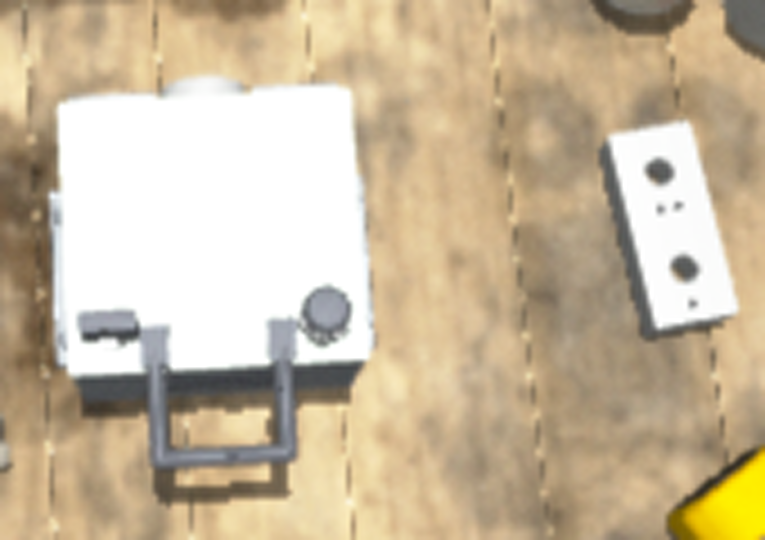

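View pics/s1a.png

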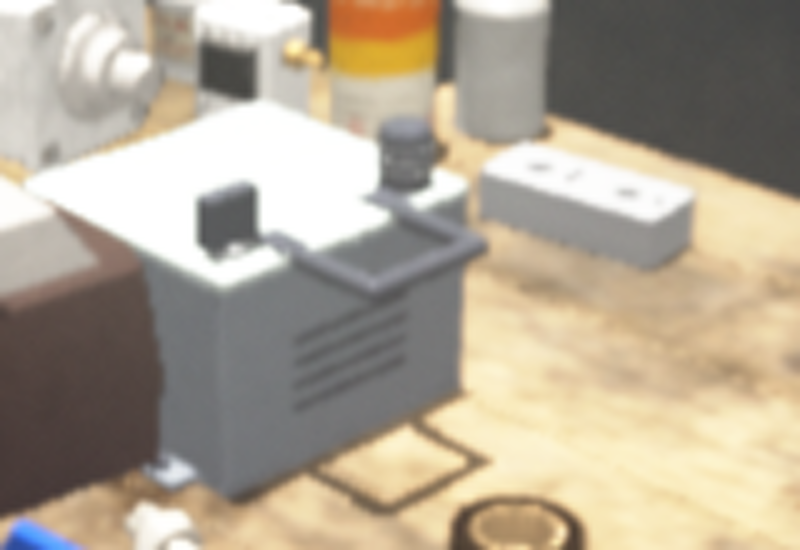

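View pics/t1b.png

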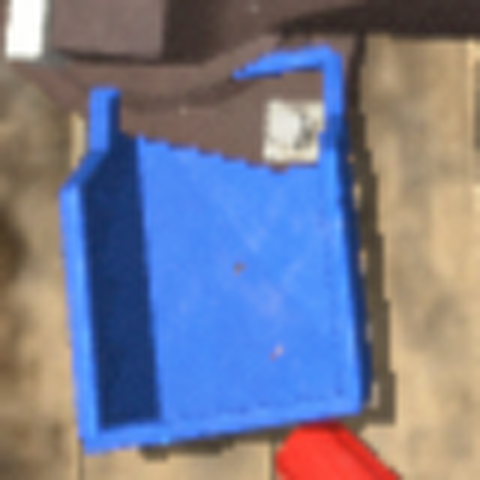

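View pics/s1b.png

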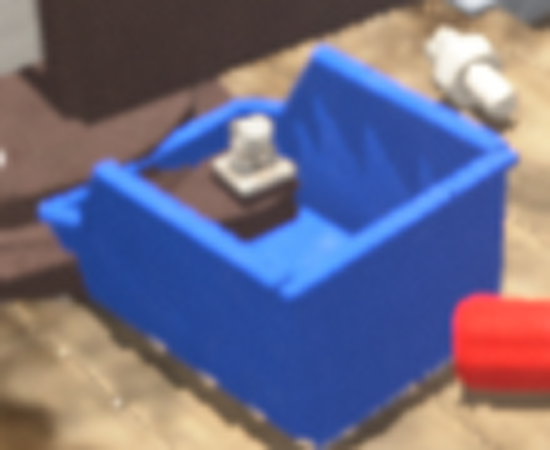

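Run:
```python
from h import *
np.set_printoptions(precision=4,suppress=True)
t=load("t1");s=load("s1")
T=lambda x,y:(270+(x+.5)/4.5-.5,140+(y+.5)/4.5-.5)
S=lambda x,y:(270+(x+.5)/5-.5,160+(y+.5)/5-.5)
def bb(x,y):return (170+(x+.5)/6-.5,225+(y+.5)/6-.5)
def sb(x,y):return (210+(x+.5)/5-.5,255+(y+.5)/5-.5)
for n,a,b in [("knob top",T(327,306),S(407,128)),("paddle top",T(110,318),S(227,190)),("h1",T(684,267),S(631,192)),("h2",T(658,170),S(540,167)),
 ("barL",T(160,458),S(376,288)),("barR",T(292,452),S(480,243)),("binNE?",bb(325,55),sb(322,52)),("binSE",bb(360,405),sb(512,155)),("binSW",bb(90,440),sb(290,290))]:
    print(n,*tri(t,a,s,b))
for n,a in [("rackFL",T(655,333)),("rackFR",T(737,312)),("rackBL",T(609,138)),("rackBR",T(688,122)),("dot1",T(692,303))]: print(n,onz(t,a,.03))
for n,a in [("flapFL",T(72,374)),("FR",T(372,360)),("BL",T(60,100)),("BR",T(350,86))]: print(n,onz(t,a,.105))
c=bot.camera("wrist");st=bot.sense()
W=rm(st["ee_rot"]);print("tool",W); print("cam in tool",W.T@(np.array(c["origin"])-st["tcp_pos"]),W.T@rm(c["rotation"]))
```

```text
knob top [ 0.4761 -0.1227  0.1315] 0.0015835298462113369
paddle top [ 0.4789 -0.0159  0.1324] 0.0007510133301156671
h1 [ 0.501  -0.3283  0.0293] 0.002505827337457873
h2 [ 0.5573 -0.3207  0.0291] 0.0011320508357853284
barL [ 0.4114 -0.0355  0.1034] 0.0011994259182919577
barR [ 0.4101 -0.1004  0.1031] 0.0005600711164596342
binNE? [0.4396 0.1459 0.0574] 0.026017033324857178
binSE [0.3147 0.144  0.0682] 0.0011202028106208196
binSW [0.309  0.2446 0.0689] 0.0007088612387027742
rackFL [ 0.4667 -0.3068  0.03  ]
rackFR [ 0.4748 -0.3528  0.03  ]
rackBL [ 0.5779 -0.2953  0.03  ]
rackBR [ 0.5837 -0.3404  0.03  ]
dot1 [ 0.4817 -0.3291  0.03  ]
flapFL [0.4568 0.0057 0.105 ]
FR [ 0.4525 -0.1443  0.105 ]
BL [0.5996 0.0033 0.105 ]
BR [ 0.5958 -0.1465  0.105 ]
tool [[ 0.4465  0.8948 -0.0002]
 [ 0.8948 -0.4465 -0.0003]
 [-0.0004 -0.     -1.    ]]
cam in tool [ 0.0005 -0.0751 -0.1478] [[ 1.      0.0004 -0.001 ]
 [-0.0001  0.9648  0.2629]
 [ 0.0011 -0.2629  0.9648]]
```

Paddle pin is at about (0.479,-0.016), knob pin (0.476,-0.123), holes (0.501,-0.328) and (0.557,-0.321), housing yaw about -0.024. Heights come out as the text gives them. Next I'll move above the housing for a wrist view.

Call:
{"method": "jog_arm", "body": {"moves": [{"tz":5},{"tz":10},{"tx":3,"ty":-4,"tz":14,"grip":0},{"tx":6,"ty":-9,"tz":16,"roll":-0.1},{"tx":10,"ty":-13,"tz":16,"roll":-0.2},{"tx":12,"ty":-18,"tz":16,"roll":-0.3},{"tx":14,"ty":-23,"tz":16,"roll":-0.4},{"tx":16,"ty":-28,"tz":16,"roll":-0.5},{"tx":16.4,"ty":-33,"tz":16,"roll":-0.6},{"tx":16.4,"ty":-38,"tz":16,"roll":-0.7},{"tx":16.4,"ty":-43,"tz":16,"roll":-0.8},{"tx":16.4,"ty":-48,"tz":16,"roll":-0.9},{"tx":16.4,"ty":-53,"tz":16,"roll":-1.0},{"tx":16.4,"ty":-58,"tz":15,"roll":-1.1},{"tx":16.4,"ty":-63,"tz":12,"roll":-1.132},{"tx":16.4,"ty":-68,"tz":9,"roll":-1.132},{"tx":16.4,"ty":-69.6,"tz":6.5,"roll":-1.132},{"tx":16.4,"ty":-69.6,"tz":6.5,"roll":-1.132},{"tx":16.4,"ty":-69.6,"tz":6.5,"roll":-1.132},{"tx":16.4,"ty":-69.6,"tz":6.5,"roll":-1.132}]}}

```text
$.moves[0]: bad value
```

Run:
```python
from h import *
s=bot.sense(); print(s["t"],s["tcp_pos"],s["qpos"],s["finger_gap"],s["ft_force"],rm(s["ee_rot"])[:,0])
c=snap("wrist","w1")
```

```text
0.3 [0.31248189 0.6262567  0.23570161] [ 1.07466920e+00  3.79093053e-01  1.73439181e+00  2.79487300e-05
  1.02848370e+00 -3.33177425e-02] 0.09128144712534532 [-0.01226629  0.64225842  0.1081169 ] [ 4.46476579e-01  8.94795241e-01 -3.74909567e-04]
```

View pics/w1.png

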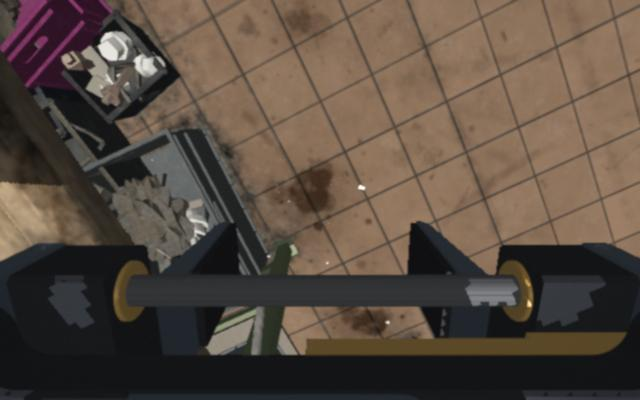

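The call was refused, so rows probably need every key. I'll retry with complete rows.

Call:
{"method": "jog_arm", "body": {"moves": [{"tx":0,"ty":0,"tz":5,"roll":0,"grip":0},{"tx":0,"ty":0,"tz":10,"roll":0,"grip":0},{"tx":3,"ty":-4,"tz":14,"roll":0,"grip":0},{"tx":6,"ty":-9,"tz":16,"roll":-0.1,"grip":0},{"tx":10,"ty":-13,"tz":16,"roll":-0.2,"grip":0},{"tx":12,"ty":-18,"tz":16,"roll":-0.3,"grip":0},{"tx":14,"ty":-23,"tz":16,"roll":-0.4,"grip":0},{"tx":16,"ty":-28,"tz":16,"roll":-0.5,"grip":0},{"tx":16.4,"ty":-33,"tz":16,"roll":-0.6,"grip":0},{"tx":16.4,"ty":-38,"tz":16,"roll":-0.7,"grip":0},{"tx":16.4,"ty":-43,"tz":16,"roll":-0.8,"grip":0},{"tx":16.4,"ty":-48,"tz":16,"roll":-0.9,"grip":0},{"tx":16.4,"ty":-53,"tz":16,"roll":-1.0,"grip":0},{"tx":16.4,"ty":-58,"tz":15,"roll":-1.1,"grip":0},{"tx":16.4,"ty":-63,"tz":12,"roll":-1.132,"grip":0},{"tx":16.4,"ty":-68,"tz":9,"roll":-1.132,"grip":0},{"tx":16.4,"ty":-69.6,"tz":6.5,"roll":-1.132,"grip":0},{"tx":16.4,"ty":-69.6,"tz":6.5,"roll":-1.132,"grip":0},{"tx":16.4,"ty":-69.6,"tz":6.5,"roll":-1.132,"grip":0},{"tx":16.4,"ty":-69.6,"tz":6.5,"roll":-1.132,"grip":0}]}}

```text
t: 2.35
tcp_pos: [0.4765, -0.0698, 0.301]
ee_rot: [-0.0, 1.0, -0.013, -0.0]
ft_force: [-0.4, -0.0, 0.1]
finger_gap: 0.0454
```

Run:
```python
from h import *
s=bot.sense(); print(s["t"],s["tcp_pos"],s["qpos"],s["finger_gap"],s["ft_force"],rm(s["ee_rot"])[:,0])
c=snap("wrist","w1")
```

```text
2.35 [ 0.47649063 -0.06981105  0.30100117] [-1.93943607e-01 -5.92074492e-02  2.11889804e+00  1.46121604e-04
  1.08233508e+00 -1.68700810e-01] 0.04535873848966768 [-0.44456173 -0.04802995  0.10936543] [ 9.99679603e-01 -2.53086491e-02 -4.05208819e-04]
```

View pics/w1.png

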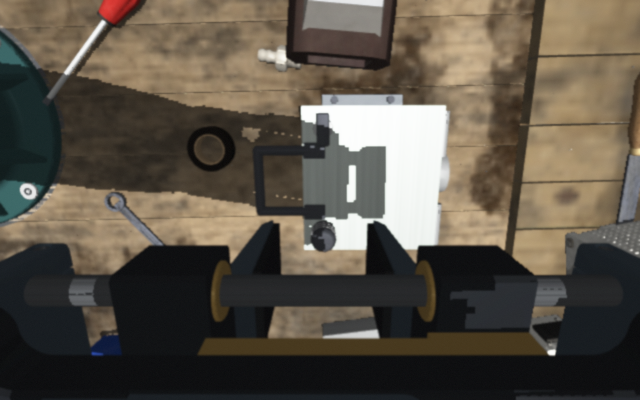

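Run:
```python
from h import *
c=load("w1"); crop(c,"w1a",240,90,220,170,3.6)
```

```text
(no output)
```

View pics/w1a.png

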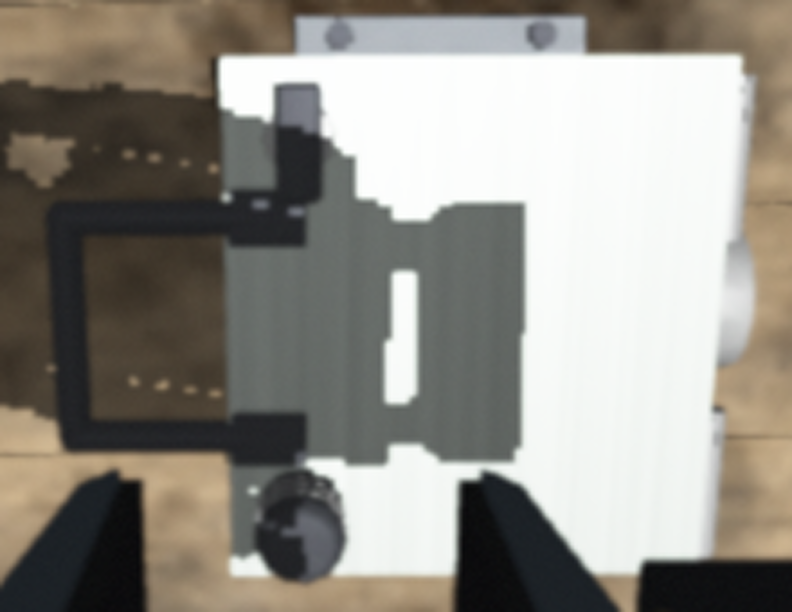

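Run:
```python
from h import *
np.set_printoptions(precision=4,suppress=True)
c=load("w1");t=load("t1")
W=lambda x,y:(240+(x+.5)/3.6-.5,90+(y+.5)/3.6-.5)
T=lambda x,y:(270+(x+.5)/4.5-.5,140+(y+.5)/4.5-.5)
for n,a,b in [("knob",W(305,538),T(327,306)),("paddle",W(298,143),T(110,318))]: print(n,tri(c,a,t,b),onz(c,a,.135),onz(t,b,.135))
for n,a in [("bar",W(66,325))]: print(n,onz(c,a,.108))
for n,a in [("FL",W(218,56)),("BL",W(742,56)),("FR",W(231,576)),("BR",W(715,576))]: print(n,onz(c,a,.105))
```

```text
knob (array([ 0.4765, -0.122 ,  0.1287]), np.float64(0.0017256124386677127)) [ 0.4758 -0.119   0.135 ] [ 0.4761 -0.1219  0.135 ]
paddle (array([ 0.4773, -0.015 ,  0.1357]), np.float64(0.0030417554635474076)) [ 0.4766 -0.0137  0.135 ] [ 0.4782 -0.0163  0.135 ]
bar [ 0.4098 -0.0639  0.108 ]
FL [0.4556 0.0079 0.105 ]
BL [0.5961 0.0044 0.105 ]
FR [ 0.453  -0.1425  0.105 ]
BR [ 0.5984 -0.1461  0.105 ]
```

Call:
{"method": "jog_arm", "body": {"moves": [{"tx":-0.1,"ty":-5,"tz":-5,"roll":0,"grip":0},{"tx":-0.1,"ty":-5.05,"tz":-9,"roll":0,"grip":0},{"tx":-0.1,"ty":-5.05,"tz":-12,"roll":0,"grip":0},{"tx":-0.1,"ty":-5.05,"tz":-14,"roll":0,"grip":0},{"tx":-0.1,"ty":-5.05,"tz":-15.5,"roll":0,"grip":0},{"tx":-0.1,"ty":-5.05,"tz":-16.65,"roll":0,"grip":0},{"tx":-0.1,"ty":-5.05,"tz":-16.65,"roll":0,"grip":0},{"tx":-0.1,"ty":-5.05,"tz":-16.65,"roll":0,"grip":0}]}}

```text
t: 3.2
tcp_pos: [0.4762, -0.1198, 0.1352]
ee_rot: [0.0, 1.0, -0.012, 0.0]
ft_force: [-0.0, -0.2, -0.5]
finger_gap: 0.0453
```

Run:
```python
from h import *
s=bot.sense(); print(s["t"],s["tcp_pos"],s["finger_gap"],s["ft_force"])
c=snap("wrist","w2")
c=snap("scene","s2");crop(c,"s2a",270,120,160,110,5)
```

```text
3.2 [ 0.47620971 -0.11981597  0.13522628] 0.04529890450125141 [-0.03121241 -0.23548169 -0.51036361]
```

View pics/w2.png

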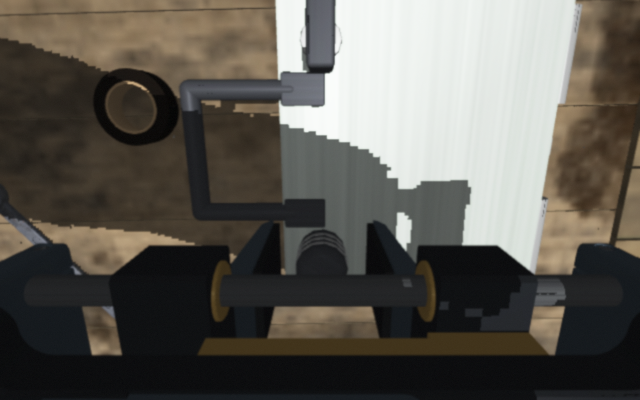

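View pics/s2a.png

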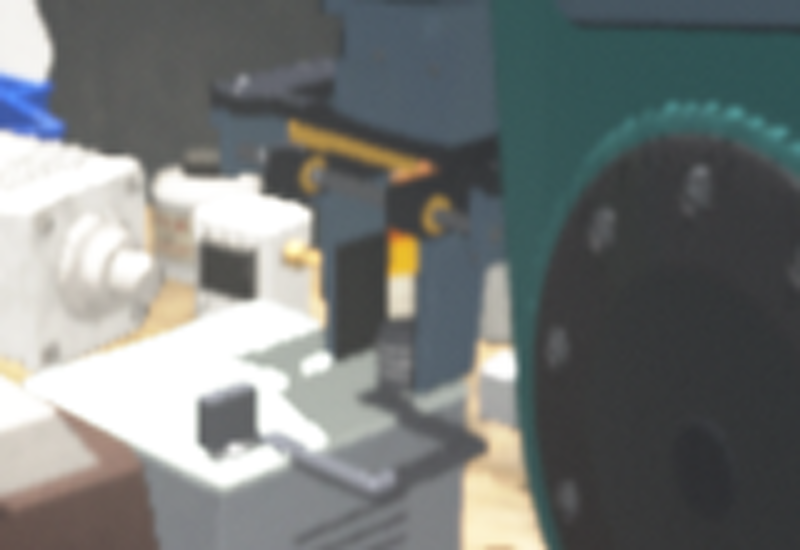

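The knob at (322,255) sits centred between the open fingers, and the scene view shows the tips clear of the flap. I'll close and lift.

Call:
{"method": "jog_arm", "body": {"moves": [{"tx":0,"ty":0,"tz":0,"roll":0,"grip":0.6},{"tx":0,"ty":0,"tz":0,"roll":0,"grip":1},{"tx":0,"ty":0,"tz":0,"roll":0,"grip":1},{"tx":0,"ty":0,"tz":0,"roll":0,"grip":1},{"tx":0,"ty":0,"tz":0,"roll":0,"grip":1},{"tx":0,"ty":0,"tz":1,"roll":0,"grip":1},{"tx":0,"ty":0,"tz":2,"roll":0,"grip":1},{"tx":0,"ty":0,"tz":3.5,"roll":0,"grip":1},{"tx":0,"ty":0,"tz":5.5,"roll":0,"grip":1},{"tx":0,"ty":0,"tz":8,"roll":0,"grip":1},{"tx":0,"ty":-2,"tz":9,"roll":0,"grip":1},{"tx":1,"ty":-6,"tz":9,"roll":0,"grip":1},{"tx":1.5,"ty":-11,"tz":9,"roll":0,"grip":1},{"tx":2,"ty":-16,"tz":6,"roll":0,"grip":1},{"tx":2.5,"ty":-20,"tz":3,"roll":0,"grip":1},{"tx":2.5,"ty":-20.5,"tz":0,"roll":0,"grip":1},{"tx":2.5,"ty":-20.5,"tz":0,"roll":0,"grip":1},{"tx":2.5,"ty":-20.5,"tz":0,"roll":0,"grip":1}], "squeeze": 20}}

```text
t: 5.1
tcp_pos: [0.5003, -0.3249, 0.135]
ee_rot: [-0.0, 1.0, -0.012, -0.0]
ft_force: [1.0, 0.5, 0.2]
finger_gap: 0.0253
```

Run:
```python
from h import *
s=bot.sense(); print(s["t"],s["tcp_pos"],s["finger_gap"],s["ft_force"])
c=snap("wrist","w3")
c=snap("scene","s3");crop(c,"s3a",350,120,160,110,5)
c=snap("top","t3");crop(c,"t3a",340,120,140,110,5)
```

```text
5.1 [ 0.50031402 -0.32485221  0.13499607] 0.025320627747093465 [0.97422214 0.49850687 0.17852513]
```

View pics/w3.png

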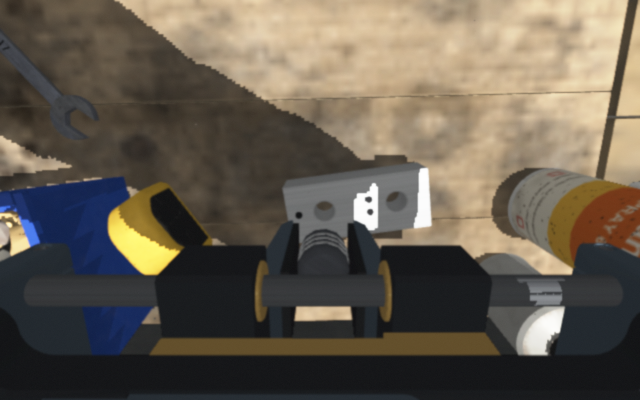

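View pics/s3.png

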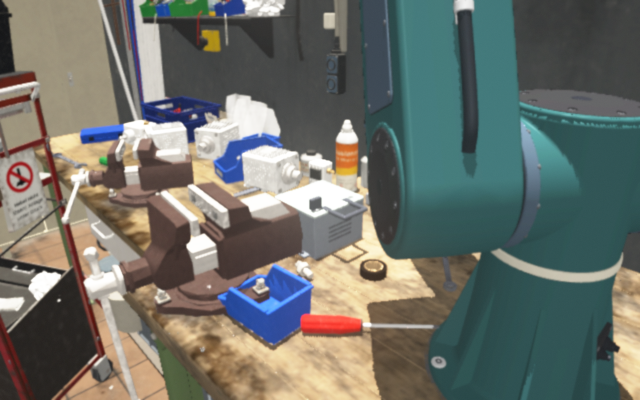

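View pics/t3.png

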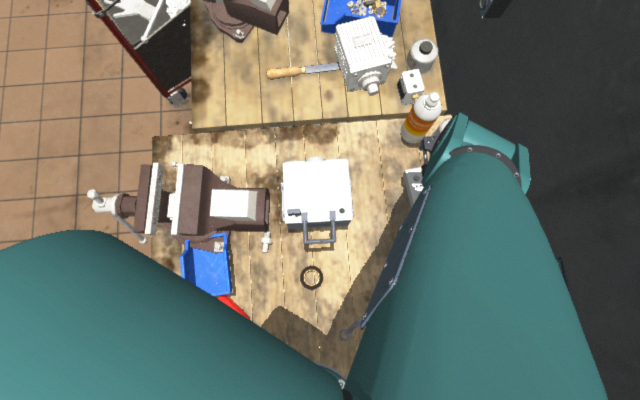

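Run:
```python
from h import *
np.set_printoptions(precision=4,suppress=True)
c=load("w3"); crop(c,"w3a",270,155,170,160,4.5)
print(proj(c,[0.5003,-0.3249,.135]))
g=cv2.cvtColor(c["img"],cv2.COLOR_BGR2GRAY)
t=load("t1")
for uv in [(412,138),(402,128),(418,150),(437,140),(458,143)]: print(uv,onz(t,uv,.0))
for uv in [(432,95),(420,140)]: print(uv,onz(t,uv,.15))
```

```text
[324.0822 271.8881]
(412, 138) [ 0.6719 -0.3321  0.    ]
(402, 128) [ 0.7016 -0.3093  0.    ]
(418, 150) [ 0.6378 -0.3435  0.    ]
(437, 140) [ 0.6614 -0.3968  0.    ]
(458, 143) [ 0.649  -0.4505  0.    ]
(432, 95) [ 0.7188 -0.3489  0.15  ]
(420, 140) [ 0.613  -0.3074  0.15  ]
```

View pics/w3a.png

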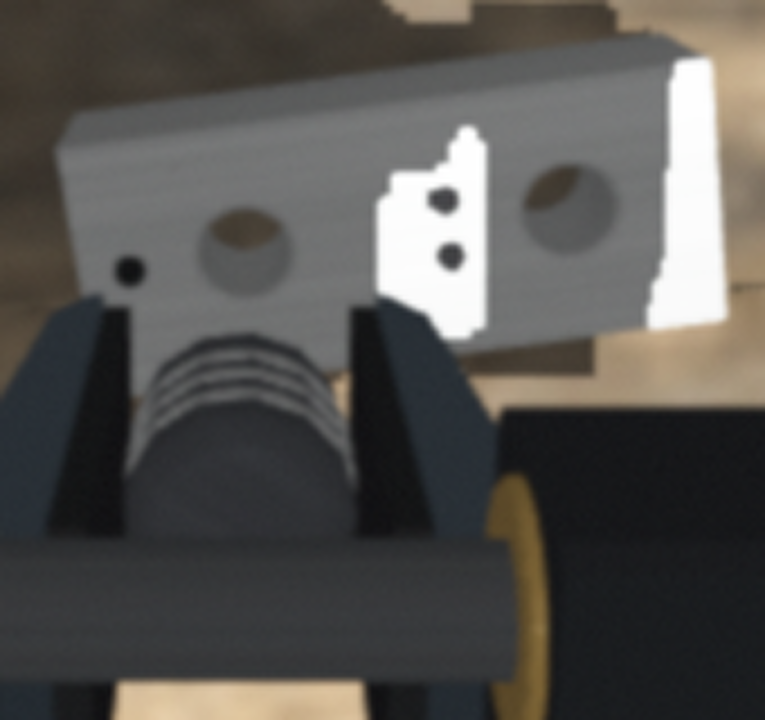

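Run:
```python
from h import *
np.set_printoptions(precision=4,suppress=True)
c=load("w3")
W=lambda x,y:(270+(x+.5)/4.5-.5,155+(y+.5)/4.5-.5)
h1=onz(c,W(246,252),.03);h2=onz(c,W(570,208),.03)
print(h1,h2,h2-h1)
# ellipse points on knob top rim -> plane z=.1348, circle fit radius 13
pts=[W(x,y) for x,y in [(124,505),(135,460),(150,437),(180,413),(215,401),(245,399),(280,404),(315,420),(340,445),(352,475),(357,505)]]
P=np.array([onz(c,p,.1348)[:2] for p in pts])
from scipy.optimize import least_squares
r=least_squares(lambda v:np.hypot(*(P-v[:2]).T)-v[2],[.5,-.324,.013]);print(r.x,r.fun)
```

```text
[ 0.5005 -0.3264  0.03  ] [ 0.5557 -0.3199  0.03  ] [0.0552 0.0065 0.    ]
[ 0.4999 -0.3225  0.0123] [ 0.     -0.      0.      0.     -0.0001 -0.0001 -0.      0.0002  0.0002
 -0.0001 -0.0001]
```

Call:
{"method": "jog_arm", "body": {"moves": [{"tx":0.05,"ty":-0.25,"tz":-2,"roll":0,"grip":1},{"tx":0.05,"ty":-0.25,"tz":-4,"roll":0,"grip":1},{"tx":0.05,"ty":-0.25,"tz":-4.5,"roll":0,"grip":1},{"tx":0.05,"ty":-0.25,"tz":-4.5,"roll":0,"grip":1},{"tx":0.05,"ty":-0.25,"tz":-4.5,"roll":0,"grip":1}]}}

```text
t: 5.75
tcp_pos: [0.5017, -0.3277, 0.0907]
ee_rot: [0.0, 1.0, -0.012, 0.001]
ft_force: [1.6, -0.2, -0.6]
finger_gap: 0.0253
```

Run:
```python
from h import *
np.set_printoptions(precision=4,suppress=True)
s=bot.sense(); print(s["t"],s["tcp_pos"],s["finger_gap"],s["ft_force"])
c=snap("wrist","w4"); crop(c,"w4a",250,185,200,120,4)
```

```text
5.75 [ 0.5017 -0.3277  0.0907] 0.025273403324307983 [ 1.6338 -0.2392 -0.555 ]
```

View pics/w4a.png

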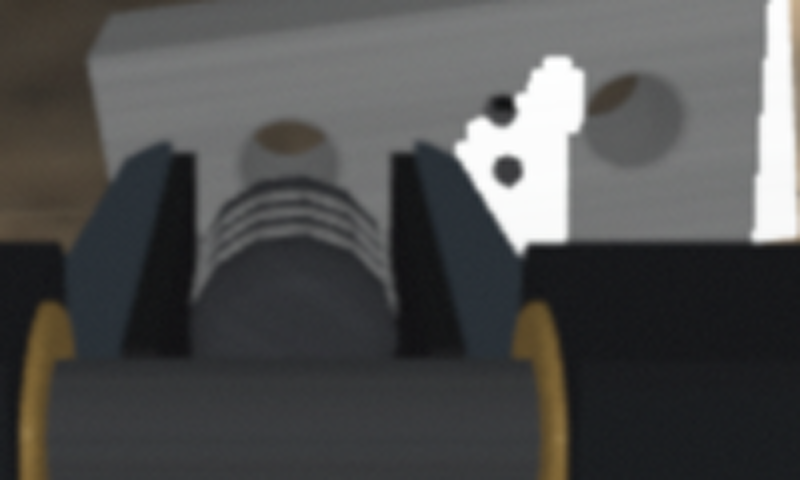

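Run:
```python
from h import *
from scipy.optimize import least_squares
np.set_printoptions(precision=4,suppress=True)
c=load("w4")
W=lambda x,y:(250+(x+.5)/4-.5,185+(y+.5)/4-.5)
E=[(190,320),(198,298),(212,275),(235,252),(262,240),(293,236),(325,240),(352,253),(374,273),(388,297),(396,320)]
for z in (.090,.0905,.087):
    P=np.array([onz(c,W(*p),z)[:2] for p in E])
    r=least_squares(lambda v:np.hypot(*(P-v[:2]).T)-v[2],[.5,-.324,.013]);r2=least_squares(lambda v:np.hypot(*(P-v[:2]).T)-.013,[.5,-.324]);print(z,r.x,r2.x)
H=[(240,155),(250,137),(265,124),(289,118),(315,124),(330,138),(338,158)]
P=np.array([onz(c,W(*p),.03)[:2] for p in H])
print(least_squares(lambda v:np.hypot(*(P-v).T)-.008,[.5,-.324]).x)
print(onz(c,W(289,166),.03),onz(c,W(637,120),.03), np.array(c["origin"]))
for i in range(3): s=bot.sense(); print(s["tcp_pos"],s["qpos"])
```

```text
0.09 [ 0.5012 -0.3259  0.0121] [ 0.5011 -0.327 ]
0.0905 [ 0.5012 -0.3256  0.0121] [ 0.5011 -0.3268]
0.087 [ 0.5011 -0.3273  0.0124] [ 0.5011 -0.3281]
[ 0.5005 -0.3262]
[ 0.5005 -0.3263  0.03  ] [ 0.5561 -0.3199  0.03  ] [ 0.5029 -0.2524  0.2386]
[ 0.5017 -0.3278  0.0908] [-0.6176  0.432   1.9881 -0.      0.7199 -0.594 ]
[ 0.5017 -0.3278  0.0908] [-0.6176  0.432   1.9881 -0.      0.7199 -0.594 ]
[ 0.5017 -0.3278  0.0908] [-0.6176  0.432   1.9881 -0.      0.7199 -0.594 ]
```

Pin and hole agree to within 1 mm. I'll descend.

Call:
{"method": "jog_arm", "body": {"moves": [{"tx":-0.05,"ty":0,"tz":-0.5,"roll":0,"grip":1},{"tx":-0.05,"ty":0,"tz":-0.9,"roll":0,"grip":1},{"tx":-0.05,"ty":0,"tz":-1.2,"roll":0,"grip":1},{"tx":-0.05,"ty":0,"tz":-1.5,"roll":0,"grip":1}]}}

```text
t: 6.2
tcp_pos: [0.5004, -0.3276, 0.0741]
ee_rot: [-0.0, 1.0, -0.012, -0.0]
ft_force: [0.3, 0.4, -0.8]
finger_gap: 0.0253
```

Call:
{"method": "jog_arm", "body": {"moves": [{"tx":0,"ty":0,"tz":-0.5,"roll":0,"grip":1},{"tx":0,"ty":0,"tz":-1.0,"roll":0,"grip":1},{"tx":0,"ty":0,"tz":-1.4,"roll":0,"grip":1},{"tx":0,"ty":0,"tz":-1.4,"roll":0,"grip":1},{"tx":0,"ty":0,"tz":-1.4,"roll":0,"grip":1}]}}

```text
t: 6.7
tcp_pos: [0.5005, -0.3276, 0.0602]
ee_rot: [-0.0, 1.0, -0.012, -0.0]
ft_force: [-0.2, -0.1, -0.2]
finger_gap: 0.0252
```

Call:
{"method": "jog_arm", "body": {"moves": [{"tx":0,"ty":0,"tz":0,"roll":0,"grip":0.3},{"tx":0,"ty":0,"tz":0,"roll":0,"grip":0.05},{"tx":0,"ty":0,"tz":0,"roll":0,"grip":0.05},{"tx":0,"ty":0,"tz":1.5,"roll":0,"grip":0.05},{"tx":0,"ty":0,"tz":4,"roll":0,"grip":0.05},{"tx":0,"ty":0,"tz":8,"roll":0,"grip":0.05},{"tx":0,"ty":0,"tz":13,"roll":0,"grip":0.05},{"tx":0,"ty":0,"tz":16,"roll":0,"grip":0.05},{"tx":0,"ty":0,"tz":16,"roll":0,"grip":0.05}]}}

```text
t: 7.6
tcp_pos: [0.5024, -0.3289, 0.2263]
ee_rot: [0.002, 1.0, -0.012, 0.003]
ft_force: [0.8, 0.3, -0.4]
finger_gap: 0.0433
```

Run:
```python
from h import *
np.set_printoptions(precision=4,suppress=True)
s=bot.sense(); print(s["t"],s["tcp_pos"],s["finger_gap"],s["ft_force"])
c=snap("wrist","w5"); crop(c,"w5a",240,130,200,150,4)
```

```text
7.6 [ 0.5024 -0.3289  0.2263] 0.0432698428876087 [ 0.8052  0.3418 -0.4296]
```

View pics/w5a.png

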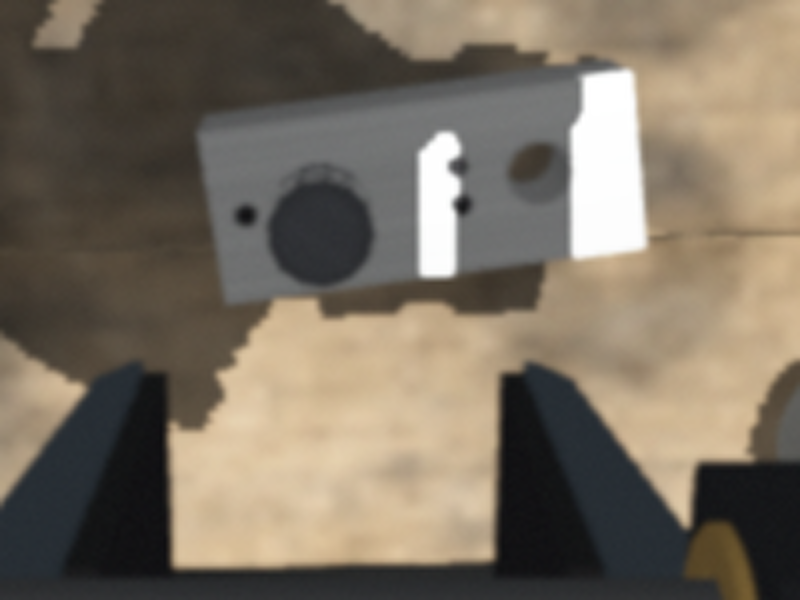

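Knob pin is home: its head is at (321,233) in the crop, beside the single dot, with no visible shank gap. Now the paddle pin.

Call:
{"method": "jog_arm", "body": {"moves": [{"tx":0,"ty":5,"tz":1,"roll":0,"grip":0.05},{"tx":-0.4,"ty":10,"tz":2,"roll":0,"grip":0.05},{"tx":-0.8,"ty":15,"tz":2,"roll":0,"grip":0.05},{"tx":-1.2,"ty":20,"tz":2,"roll":0,"grip":0.05},{"tx":-1.6,"ty":25,"tz":2,"roll":0,"grip":0.05},{"tx":-2,"ty":29,"tz":1,"roll":0,"grip":0.05},{"tx":-2.4,"ty":31.4,"tz":-2,"roll":0,"grip":0.05},{"tx":-2.4,"ty":31.4,"tz":-4,"roll":0,"grip":0.05},{"tx":-2.4,"ty":31.4,"tz":-5,"roll":0,"grip":0.05},{"tx":-2.4,"ty":31.4,"tz":-5,"roll":0,"grip":0.05}]}}

```text
t: 8.65
tcp_pos: [0.4755, -0.0137, 0.169]
ee_rot: [-0.0, 1.0, -0.012, -0.002]
ft_force: [0.9, 0.3, -0.1]
finger_gap: 0.0434
```

Run:
```python
from h import *
np.set_printoptions(precision=4,suppress=True)
s=bot.sense(); print(s["t"],s["tcp_pos"],s["finger_gap"],s["ft_force"])
c=snap("wrist","w6")
c5=load("w5")
V=lambda x,y:(240+(x+.5)/4-.5,130+(y+.5)/4-.5)
print(onz(c5,V(321,233),.06),onz(c5,V(540,173),.03))
```

```text
8.65 [ 0.4755 -0.0137  0.169 ] 0.04341877143810547 [ 0.8513  0.2687 -0.1415]
[ 0.4999 -0.3275  0.06  ] [ 0.5557 -0.3203  0.03  ]
```

View pics/w6.png

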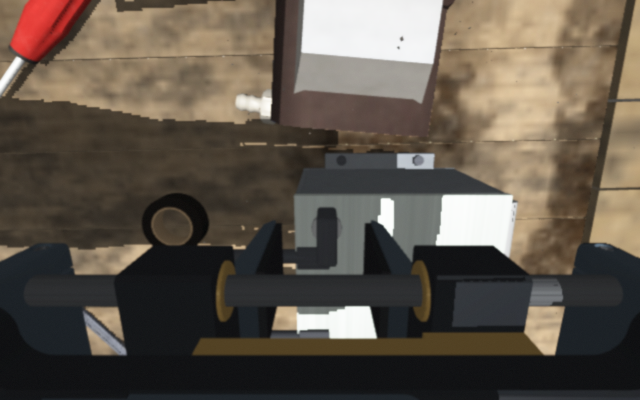

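Call:
{"method": "jog_arm", "body": {"moves": [{"tx":0,"ty":0,"tz":-1.5,"roll":0,"grip":0.05},{"tx":0,"ty":0,"tz":-2.8,"roll":0,"grip":0.05},{"tx":0,"ty":0,"tz":-3.6,"roll":0,"grip":0.05},{"tx":0,"ty":0,"tz":-3.6,"roll":0,"grip":0.05},{"tx":0,"ty":0,"tz":-3.6,"roll":0,"grip":0.6},{"tx":0,"ty":0,"tz":-3.6,"roll":0,"grip":1},{"tx":0,"ty":0,"tz":-3.6,"roll":0,"grip":1},{"tx":0,"ty":0,"tz":-3.6,"roll":0,"grip":1},{"tx":0,"ty":0,"tz":-3.6,"roll":0,"grip":1},{"tx":0,"ty":0,"tz":-3.6,"roll":0,"grip":1}], "squeeze": 20}}

```text
t: 9.7
tcp_pos: [0.4768, -0.0136, 0.1347]
ee_rot: [0.0, 1.0, -0.012, 0.0]
ft_force: [0.2, 0.1, 3.6]
finger_gap: 0.0118
```

Run:
```python
from h import *
c=snap("wrist","w7"); crop(c,"w7a",250,185,160,120,5); print(bot.sense()["moment"])
c=snap("scene","s7"); crop(c,"s7a",270,140,160,110,5)
```

```text
[-0.0569962   0.15021016 -0.01690911]
```

View pics/w7a.png

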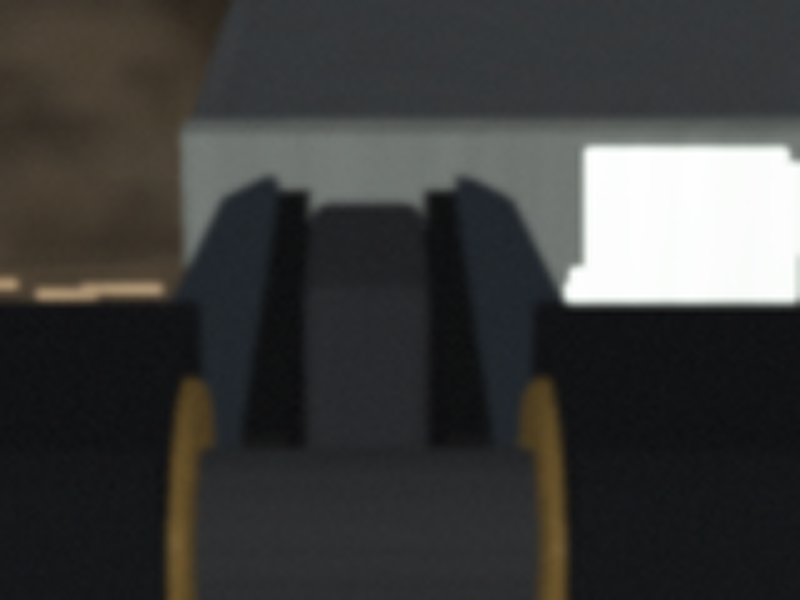

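View pics/s7a.png

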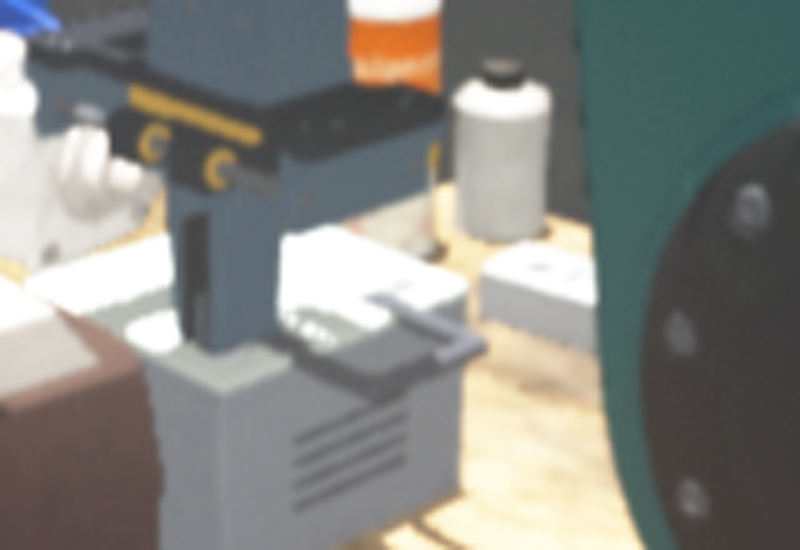

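Run:
```python
from h import *
np.set_printoptions(precision=4,suppress=True)
c=load("w7"); W=lambda x,y:(250+(x+.5)/5-.5,185+(y+.5)/5-.5)
for z in (.135,.132): print(onz(c,W(366,285),z), onz(c,W(366,440),z))
print(onz(c,W(366,205),.110))
```

```text
[0.4765 0.0018 0.135 ] [ 0.4761 -0.0139  0.135 ]
[0.4764 0.0006 0.132 ] [ 0.4761 -0.0154  0.132 ]
[0.4764 0.0008 0.11  ]
```

Call:
{"method": "jog_arm", "body": {"moves": [{"tx":0,"ty":0,"tz":0.8,"roll":0,"grip":1},{"tx":0,"ty":0,"tz":1.8,"roll":0,"grip":1},{"tx":0,"ty":0,"tz":3.2,"roll":0,"grip":1},{"tx":0,"ty":0,"tz":5,"roll":0,"grip":1},{"tx":0,"ty":-2,"tz":7,"roll":0,"grip":1},{"tx":1,"ty":-6,"tz":8,"roll":0,"grip":1},{"tx":2.5,"ty":-11,"tz":8,"roll":0,"grip":1},{"tx":4,"ty":-16,"tz":8,"roll":0,"grip":1},{"tx":5.5,"ty":-21,"tz":8,"roll":0,"grip":1},{"tx":7,"ty":-26,"tz":6,"roll":0,"grip":1},{"tx":7.9,"ty":-30,"tz":3,"roll":0,"grip":1},{"tx":7.9,"ty":-30.6,"tz":0,"roll":0,"grip":1},{"tx":7.9,"ty":-30.6,"tz":0,"roll":0,"grip":1},{"tx":7.9,"ty":-30.6,"tz":0,"roll":0,"grip":1}]}}

```text
t: 11.2
tcp_pos: [0.5552, -0.3194, 0.1348]
ee_rot: [-0.0, 1.0, -0.012, -0.001]
ft_force: [-0.0, -0.3, -0.6]
finger_gap: 0.0124
```

Run:
```python
from h import *
np.set_printoptions(precision=4,suppress=True)
s=bot.sense(); print(s["t"],s["tcp_pos"],s["finger_gap"],s["ft_force"])
c=snap("wrist","w8"); crop(c,"w8a",220,155,200,140,4)
```

```text
11.2 [ 0.5552 -0.3194  0.1348] 0.012428820831532008 [-0.0105 -0.2848 -0.6135]
```

View pics/w8a.png

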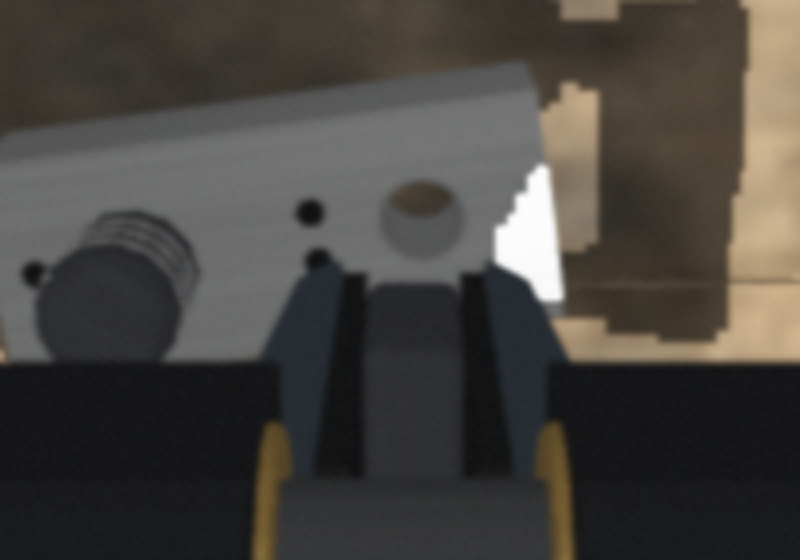

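View pics/w8.png

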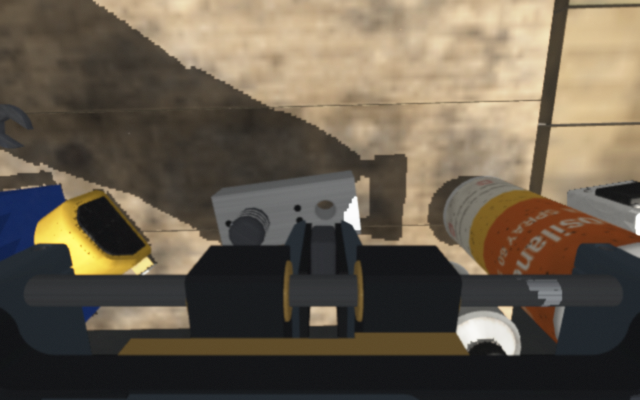

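Run:
```python
from h import *
np.set_printoptions(precision=4,suppress=True)
c=load("w8"); W=lambda x,y:(220+(x+.5)/4-.5,155+(y+.5)/4-.5)
print("hole",onz(c,W(422,220),.03))
print("paddle edge mid",onz(c,W(414,352),.135),onz(c,W(414,470),.135),onz(c,W(414,352),.132))
print("bottle", onz(c,(445,205),0),onz(c,(512,200),0), onz(c,(470,180),0))
t=load("t1");s=load("s1")
# bottle cap: top (432,98); scene (347,124)
print(tri(t,(434,98),s,(347,124)))
print(tri(t,(450,125),s,(371,154)))
print([onz(t,p,.1) for p in [(405,140),(440,110)]])
```

```text
hole [ 0.556 -0.32   0.03 ]
paddle edge mid [ 0.5551 -0.3045  0.135 ] [ 0.5547 -0.3194  0.135 ] [ 0.555  -0.3057  0.132 ]
bottle [ 0.6587 -0.3273  0.    ] [ 0.7156 -0.3242  0.    ] [ 0.6782 -0.306   0.    ]
(array([ 0.6901, -0.3359,  0.1964]), np.float64(0.0007305276500669453))
(array([ 0.6586, -0.4011,  0.1004]), np.float64(0.008858440674869664))
[array([ 0.633, -0.287,  0.1  ]), array([ 0.7021, -0.3802,  0.1   ])]
```

Call:
{"method": "jog_arm", "body": {"moves": [{"tx":0.08,"ty":-0.05,"tz":-2,"roll":0,"grip":1},{"tx":0.08,"ty":-0.05,"tz":-4,"roll":0,"grip":1},{"tx":0.08,"ty":-0.05,"tz":-4.5,"roll":0,"grip":1},{"tx":0.08,"ty":-0.05,"tz":-4.5,"roll":0,"grip":1}]}}

```text
t: 11.65
tcp_pos: [0.5567, -0.3195, 0.0905]
ee_rot: [0.0, 1.0, -0.012, 0.0]
ft_force: [0.3, 0.3, -0.6]
finger_gap: 0.0119
```

Run:
```python
from h import *
c=snap("wrist","w9"); crop(c,"w9a",220,155,200,140,4)
```

```text
(no output)
```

View pics/w9a.png

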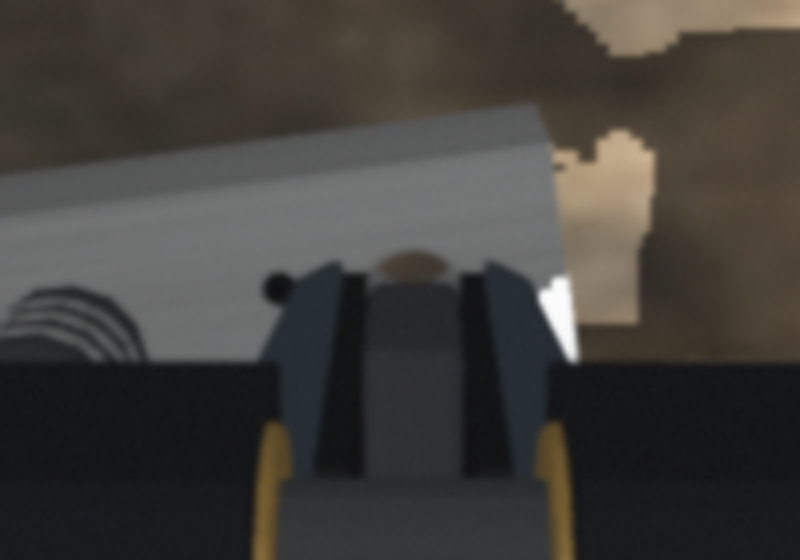

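Call:
{"method": "jog_arm", "body": {"moves": [{"tx":0,"ty":0,"tz":-0.5,"roll":0,"grip":1},{"tx":0,"ty":0,"tz":-0.9,"roll":0,"grip":1},{"tx":0,"ty":0,"tz":-1.2,"roll":0,"grip":1},{"tx":0,"ty":0,"tz":-1.5,"roll":0,"grip":1}]}}

```text
t: 12.1
tcp_pos: [0.5563, -0.3201, 0.0743]
ee_rot: [-0.0, 1.0, -0.012, -0.0]
ft_force: [-0.4, 0.1, -1.4]
finger_gap: 0.0121
```

Call:
{"method": "jog_arm", "body": {"moves": [{"tx":0,"ty":0,"tz":-0.5,"roll":0,"grip":1},{"tx":0,"ty":0,"tz":-1.0,"roll":0,"grip":1},{"tx":0,"ty":0,"tz":-1.4,"roll":0,"grip":1},{"tx":0,"ty":0,"tz":-1.4,"roll":0,"grip":1},{"tx":0,"ty":0,"tz":-1.4,"roll":0,"grip":1}]}}

```text
t: 12.6
tcp_pos: [0.5563, -0.3201, 0.0602]
ee_rot: [-0.0, 1.0, -0.012, -0.0]
ft_force: [0.7, 0.2, -0.8]
finger_gap: 0.0119
```

Call:
{"method": "jog_arm", "body": {"moves": [{"tx":0,"ty":0,"tz":0,"roll":0,"grip":0.5},{"tx":0,"ty":0,"tz":0,"roll":0,"grip":0.35},{"tx":0,"ty":0,"tz":0,"roll":0,"grip":0.35},{"tx":0,"ty":0,"tz":1,"roll":0,"grip":0.35},{"tx":0,"ty":0,"tz":3,"roll":0,"grip":0.35},{"tx":0,"ty":0,"tz":6,"roll":0,"grip":0.35},{"tx":0,"ty":0,"tz":10,"roll":0,"grip":0.35},{"tx":-2,"ty":0,"tz":15,"roll":0,"grip":0.35},{"tx":-4,"ty":0,"tz":16,"roll":0,"grip":0.35},{"tx":-4,"ty":0,"tz":16,"roll":0,"grip":0.35}]}}

```text
t: 13.6
tcp_pos: [0.5157, -0.3206, 0.2238]
ee_rot: [0.001, 1.0, -0.012, 0.002]
ft_force: [0.5, -0.7, -0.8]
finger_gap: 0.0301
```

Run:
```python
from h import *
s=bot.sense(); print(s["t"],s["tcp_pos"],s["finger_gap"],s["ft_force"])
c=snap("wrist","w10"); crop(c,"w10a",240,130,200,150,4)
```

```text
13.6 [ 0.515693   -0.32063144  0.2238161 ] 0.030052151494167387 [ 0.52974187 -0.72970975 -0.75730141]
```

View pics/w10a.png

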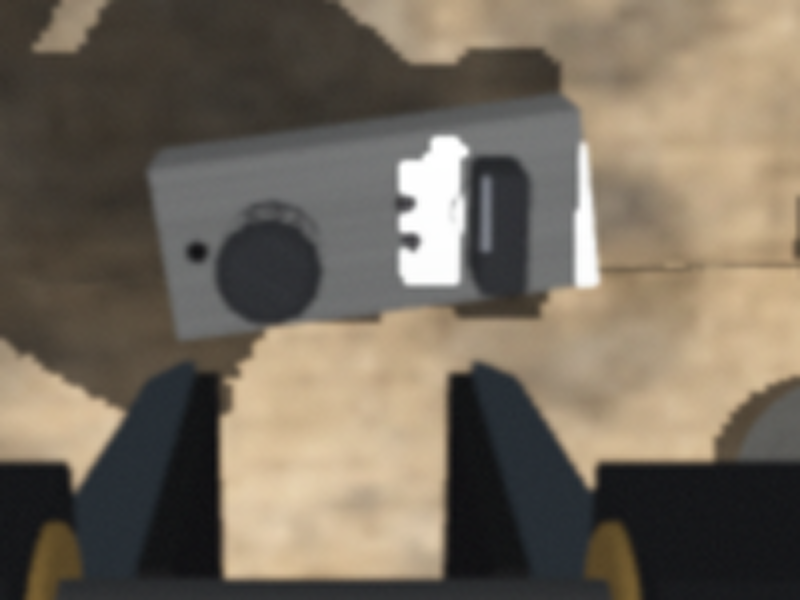

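Both pins are home, each beside its own dots. The bar sits at about 0.415 m radius, inside the tool's reach limit. I'll turn the jaws along y and grip the two arms from outside, about 13 mm in from the bar.

Call:
{"method": "jog_arm", "body": {"moves": [{"tx":0,"ty":2,"tz":2,"roll":0.14,"grip":0},{"tx":-1,"ty":6,"tz":3,"roll":0.28,"grip":-1},{"tx":-2,"ty":10,"tz":3,"roll":0.42,"grip":-1},{"tx":-3.5,"ty":14,"tz":3,"roll":0.56,"grip":-1},{"tx":-5,"ty":18,"tz":3,"roll":0.7,"grip":-1},{"tx":-7,"ty":22,"tz":2,"roll":0.84,"grip":-1},{"tx":-9.2,"ty":25.4,"tz":1,"roll":0.98,"grip":-1},{"tx":-9.2,"ty":25.4,"tz":0,"roll":1.12,"grip":-1},{"tx":-9.2,"ty":25.4,"tz":-1,"roll":1.26,"grip":-1},{"tx":-9.2,"ty":25.4,"tz":-2,"roll":1.4,"grip":-1},{"tx":-9.2,"ty":25.4,"tz":-2,"roll":1.571,"grip":-1},{"tx":-9.2,"ty":25.4,"tz":-2,"roll":1.571,"grip":-1},{"tx":-9.2,"ty":25.4,"tz":-2,"roll":1.571,"grip":-1}]}}

```text
t: 14.95
tcp_pos: [0.4245, -0.066, 0.2002]
ee_rot: [-0.0, 0.717, 0.698, -0.0]
ft_force: [-0.3, 0.3, 0.7]
finger_gap: 0.091
```

Run:
```python
from h import *
s=bot.sense(); print(s["t"],s["tcp_pos"],s["finger_gap"],s["ft_force"],rm(s["ee_rot"])[:,0],s["qpos"])
c=snap("wrist","w11")
c=snap("scene","s11");crop(c,"s11a",250,120,180,130,4.4)
```

```text
14.95 [ 0.42448441 -0.06598795  0.20017942] 0.09101936868382157 [-0.27137905  0.34309718  0.65558074] [2.68531480e-02 9.99639377e-01 1.55582744e-04] [-2.08510653e-01 -8.93795512e-03  2.28256226e+00  5.78079052e-05
  8.68589294e-01 -1.75248800e+00]
```

View pics/w11.png

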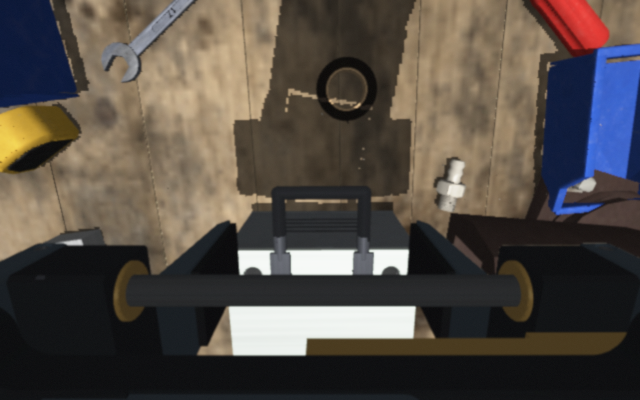

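View pics/s11a.png

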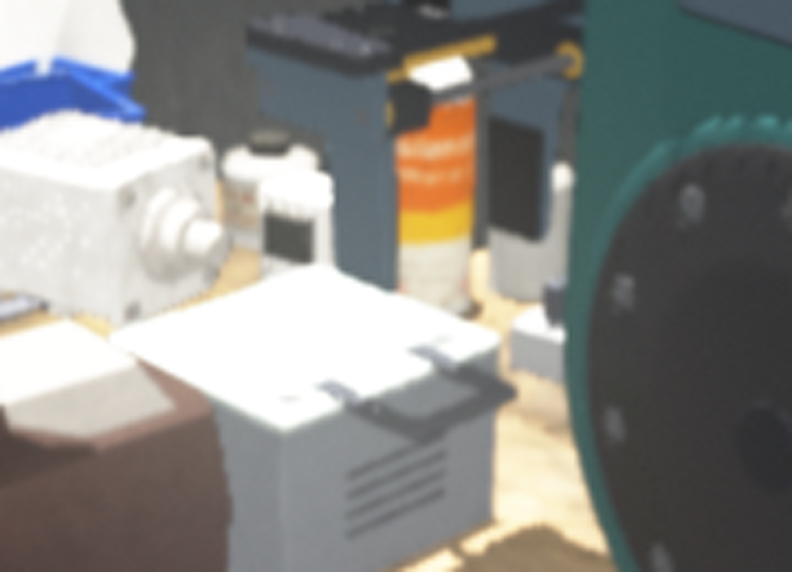

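Run:
```python
from h import *
np.set_printoptions(precision=4,suppress=True)
c=load("w11"); 
for p in [(272,193),(370,193),(321,193)]: print(onz(c,p,.105))
for p in [(250,271),(391,271)]: print("flap holes",onz(c,p,.105))
```

```text
[ 0.4085 -0.1021  0.105 ]
[ 0.4104 -0.0306  0.105 ]
[ 0.4095 -0.0663  0.105 ]
flap holes [ 0.4704 -0.1233  0.105 ]
flap holes [ 0.4734 -0.0136  0.105 ]
```

Call:
{"method": "jog_arm", "body": {"moves": [{"tx":0,"ty":0,"tz":-3,"roll":0,"grip":-1},{"tx":0,"ty":0,"tz":-6,"roll":0,"grip":-1},{"tx":0,"ty":0,"tz":-8,"roll":0,"grip":-1},{"tx":0,"ty":0,"tz":-9.4,"roll":0,"grip":-1},{"tx":0,"ty":0,"tz":-9.4,"roll":0,"grip":-1},{"tx":0,"ty":0,"tz":-9.4,"roll":0,"grip":1},{"tx":0,"ty":0,"tz":-9.4,"roll":0,"grip":1},{"tx":0,"ty":0,"tz":-9.4,"roll":0,"grip":1},{"tx":0,"ty":0,"tz":-9.4,"roll":0,"grip":1}], "squeeze": 20}}

```text
t: 15.95
tcp_pos: [0.4249, -0.0671, 0.1073]
ee_rot: [0.001, 0.715, 0.699, -0.0]
ft_force: [-1.7, -16.6, -0.5]
finger_gap: 0.0728
```

Run:
```python
from h import *
c=snap("wrist","w12");c=snap("scene","s12");crop(c,"s12a",250,120,180,130,4.4)
# arc table
hx,hz,r=.5965,.1,.172
import math
x0=hx-r*math.cos(.0174);z0=hz+r*math.sin(.0174)
for i in range(0,20):
    th=.1*i
    x=hx-r*math.cos(th+.0174);z=hz+r*math.sin(th+.0174)
    print(round(th,2),round(100*(x-x0),1),round(-.024*100*(x-x0),1),round(100*(z-z0),1))
```

```text
0.0 0.0 -0.0 0.0
0.1 0.1 -0.0 1.7
0.2 0.4 -0.0 3.4
0.3 0.9 -0.0 5.1
0.4 1.5 -0.0 6.7
0.5 2.2 -0.1 8.2
0.6 3.2 -0.1 9.7
0.7 4.2 -0.1 11.0
0.8 5.4 -0.1 12.2
0.9 6.7 -0.2 13.4
1.0 8.2 -0.2 14.3
1.1 9.7 -0.2 15.2
1.2 11.2 -0.3 15.8
1.3 12.9 -0.3 16.4
1.4 14.6 -0.3 16.7
1.5 16.3 -0.4 16.9
1.6 18.0 -0.4 16.9
1.7 19.7 -0.5 16.7
1.8 21.4 -0.5 16.4
1.9 23.0 -0.6 15.9
```

View pics/w12.png

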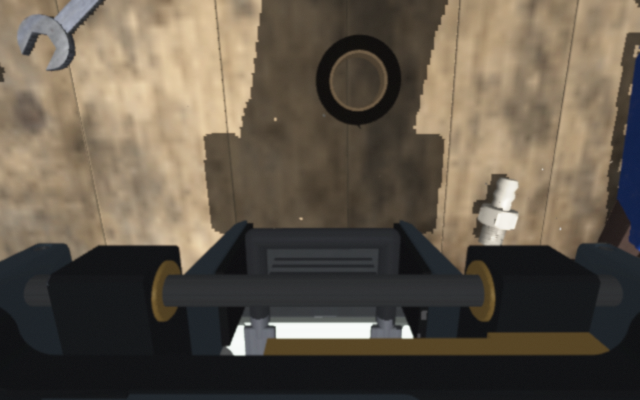

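View pics/s12a.png

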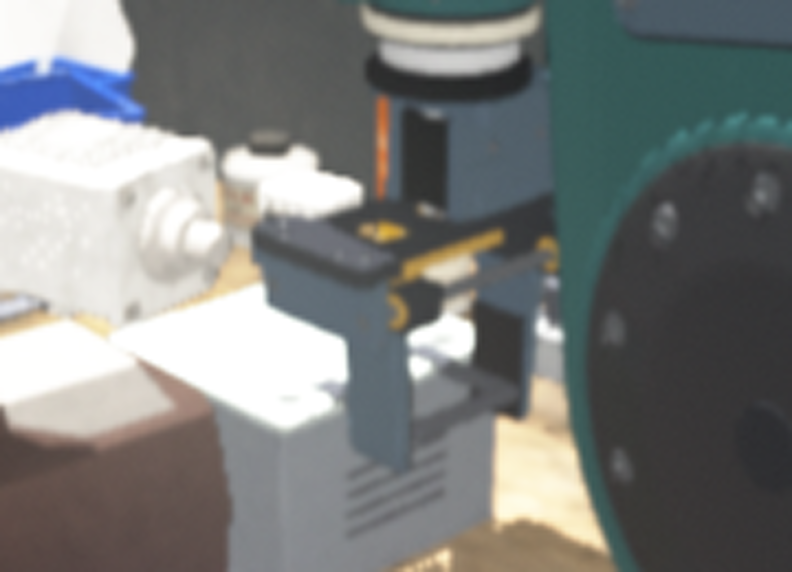

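Call:
{"method": "jog_arm", "body": {"moves": [{"tx":0,"ty":-0.1,"tz":0,"roll":0,"grip":1},{"tx":0,"ty":-0.1,"tz":0,"roll":0,"grip":1},{"tx":0,"ty":-0.1,"tz":0,"roll":0,"grip":1}]}}

```text
t: 16.35
tcp_pos: [0.4249, -0.0673, 0.1072]
ee_rot: [0.001, 0.715, 0.699, 0.0]
ft_force: [-2.3, -2.8, 7.5]
finger_gap: 0.0733
```

Call:
{"method": "jog_arm", "body": {"moves": [{"tx":0,"ty":0,"tz":0.9,"roll":0,"grip":1},{"tx":0.1,"ty":0,"tz":1.7,"roll":0,"grip":1},{"tx":0.2,"ty":0,"tz":2.6,"roll":0,"grip":1},{"tx":0.4,"ty":0,"tz":3.4,"roll":0,"grip":1},{"tx":0.6,"ty":0,"tz":4.2,"roll":0,"grip":1},{"tx":0.9,"ty":0,"tz":5.1,"roll":0,"grip":1}]}}

```text
t: 16.95
tcp_pos: [0.433, -0.0674, 0.1579]
ee_rot: [0.0, 0.715, 0.699, -0.0]
ft_force: [-0.1, -8.5, -4.1]
finger_gap: 0.0733
```

Run:
```python
from h import *
c=snap("wrist","w13");c=snap("scene","s13");crop(c,"s13a",250,100,180,130,4.4)
```

```text
(no output)
```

View pics/s13a.png

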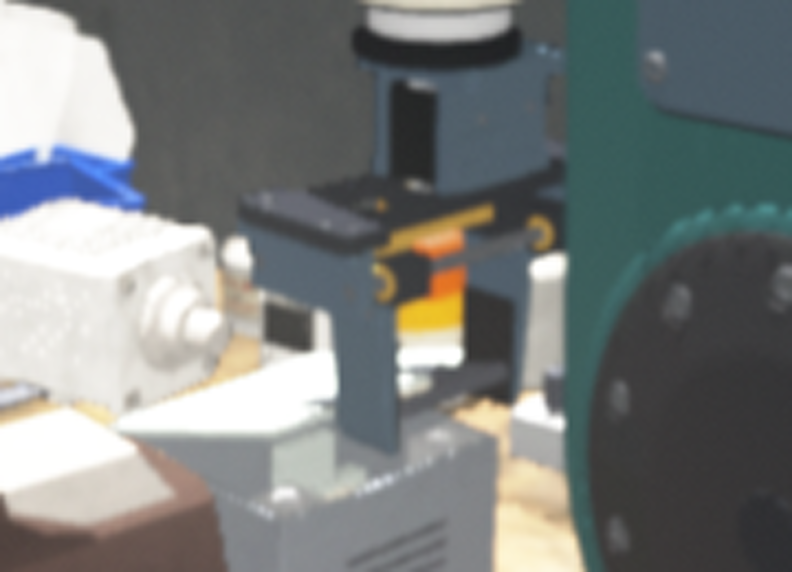

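Call:
{"method": "jog_arm", "body": {"moves": [{"tx":0.6,"ty":0,"tz":1.6,"roll":0,"grip":1},{"tx":1.3,"ty":-0.1,"tz":3.1,"roll":0,"grip":1},{"tx":2.3,"ty":-0.1,"tz":4.6,"roll":0,"grip":1},{"tx":3.3,"ty":-0.1,"tz":5.9,"roll":0,"grip":1},{"tx":4.5,"ty":-0.2,"tz":7.1,"roll":0,"grip":1},{"tx":5.8,"ty":-0.2,"tz":8.3,"roll":0,"grip":1},{"tx":7.3,"ty":-0.2,"tz":9.2,"roll":0,"grip":1},{"tx":8.8,"ty":-0.3,"tz":10.1,"roll":0,"grip":1}]}}

```text
t: 17.85
tcp_pos: [0.5217, -0.0696, 0.259]
ee_rot: [-0.001, 0.716, 0.698, 0.0]
ft_force: [0.1, 7.3, -8.1]
finger_gap: 0.0737
```

Run:
```python
from h import *
c=snap("wrist","w14");c=snap("scene","s14");crop(c,"s14a",250,80,180,130,4.4)
```

```text
(no output)
```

View pics/s14a.png

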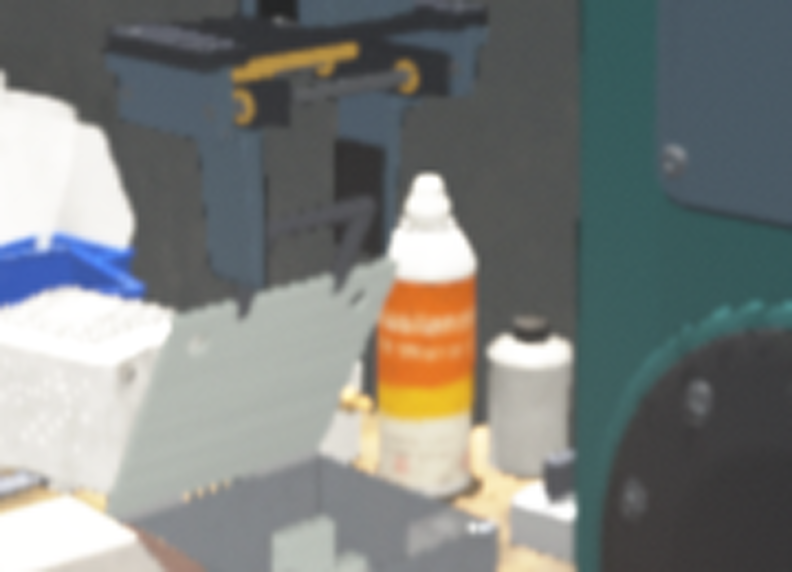

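View pics/w14.png

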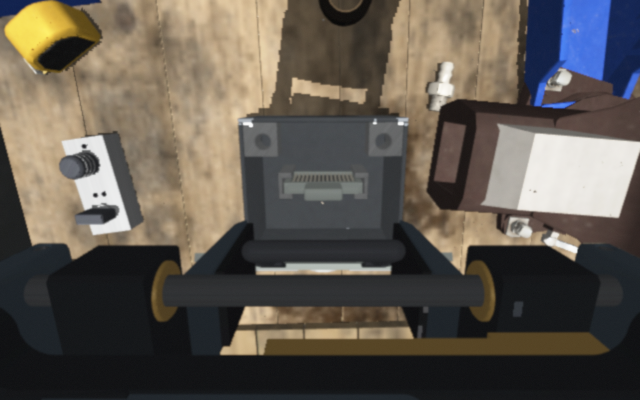

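The flap is following. The filter plate shows at (323,187) and both pins still sit in the rack. I'll continue past upright.

Call:
{"method": "jog_arm", "body": {"moves": [{"tx":1.5,"ty":0,"tz":0.6,"roll":0,"grip":1},{"tx":3.2,"ty":0,"tz":1.2,"roll":0,"grip":1},{"tx":4.9,"ty":0,"tz":1.5,"roll":0,"grip":1},{"tx":6.6,"ty":0,"tz":1.7,"roll":0,"grip":1},{"tx":8.3,"ty":-0.1,"tz":1.7,"roll":0,"grip":1},{"tx":10,"ty":-0.1,"tz":1.5,"roll":0,"grip":1},{"tx":11.7,"ty":-0.1,"tz":1.2,"roll":0,"grip":1},{"tx":12.3,"ty":-0.2,"tz":1.0,"roll":0,"grip":1},{"tx":12.3,"ty":-0.2,"tz":1.0,"roll":0,"grip":1}]}}

```text
t: 18.85
tcp_pos: [0.647, -0.0721, 0.2704]
ee_rot: [0.001, 0.716, 0.699, 0.001]
ft_force: [3.1, -0.5, 10.6]
finger_gap: 0.0732
```

Run:
```python
from h import *
c=snap("wrist","w15");c=snap("scene","s15");crop(c,"s15a",250,80,180,130,4.4)
```

```text
(no output)
```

View pics/s15a.png

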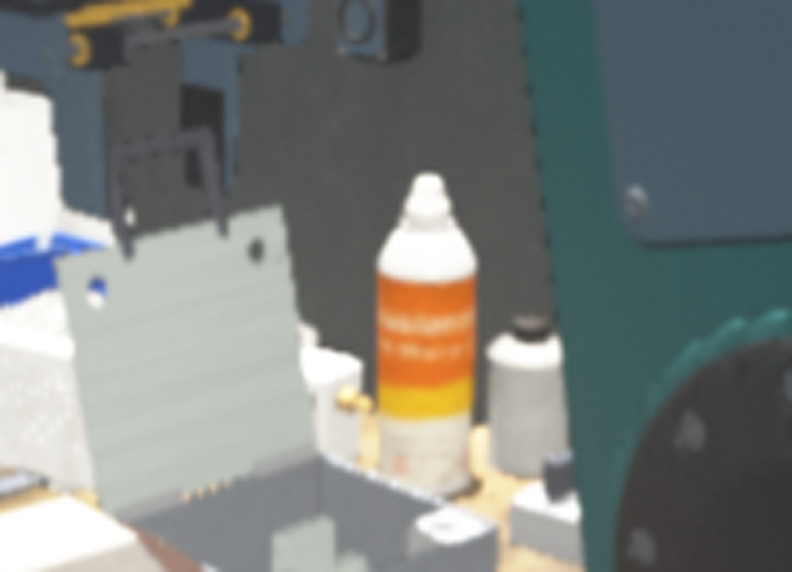

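View pics/w15.png

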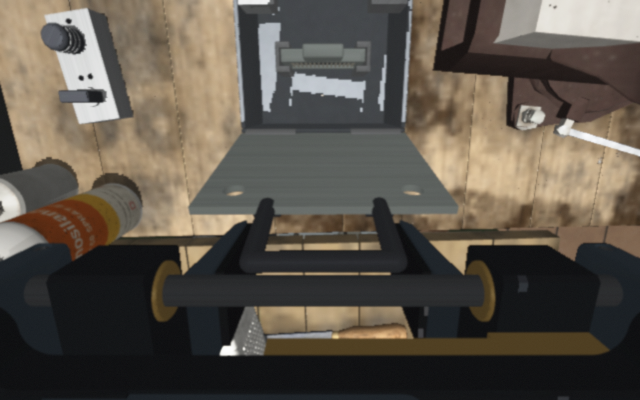

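Call:
{"method": "jog_arm", "body": {"moves": [{"tx":0,"ty":0,"tz":0,"roll":0,"grip":-1},{"tx":0,"ty":0,"tz":0,"roll":0,"grip":-1},{"tx":0,"ty":0,"tz":0,"roll":0,"grip":-1},{"tx":0,"ty":0,"tz":2,"roll":0,"grip":-1},{"tx":0,"ty":0,"tz":5,"roll":0,"grip":-1},{"tx":0,"ty":0,"tz":9,"roll":0,"grip":-1},{"tx":-4,"ty":0.1,"tz":9,"roll":0,"grip":-1},{"tx":-9,"ty":0.2,"tz":7,"roll":0,"grip":-1},{"tx":-11.8,"ty":0.2,"tz":3,"roll":0,"grip":-1},{"tx":-11.8,"ty":0.2,"tz":-2,"roll":0,"grip":0},{"tx":-11.8,"ty":0.2,"tz":-2,"roll":0,"grip":0},{"tx":-11.8,"ty":0.2,"tz":-2,"roll":0,"grip":0}]}}

```text
t: 20.15
tcp_pos: [0.5267, -0.0701, 0.249]
ee_rot: [-0.001, 0.715, 0.699, -0.0]
ft_force: [-0.0, -0.3, 0.8]
finger_gap: 0.0702
```

Run:
```python
from h import *
s=bot.sense(); print(s["t"],s["tcp_pos"],s["finger_gap"],s["ft_force"],rm(s["ee_rot"])[:,0])
c=snap("wrist","w16");crop(c,"w16a",220,110,200,150,4);c=snap("scene","s16");crop(c,"s16a",250,80,180,160,4)
c=snap("top","t16")
```

```text
20.15 [ 0.52669989 -0.0701369   0.24898358] 0.07020825876450476 [-0.02238312 -0.31586686  0.76600605] [2.38610137e-02 9.99715255e-01 2.46646823e-04]
```

View pics/s16a.png

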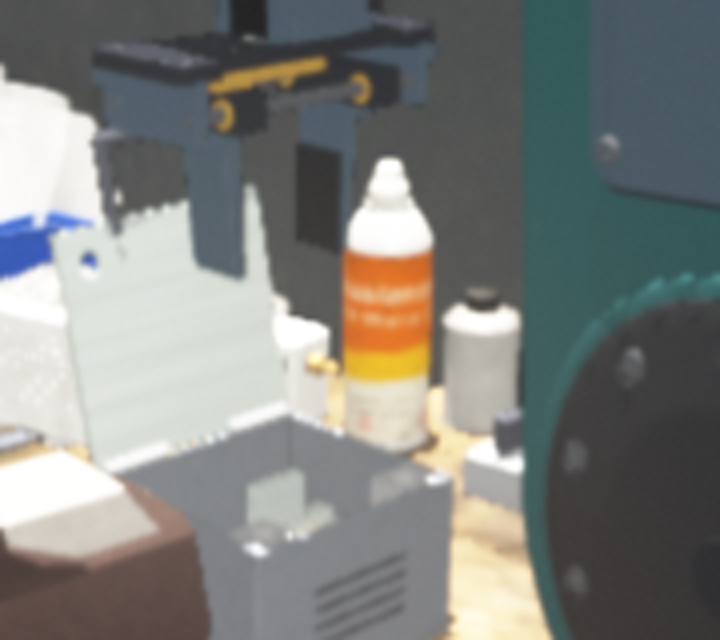

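View pics/w16a.png

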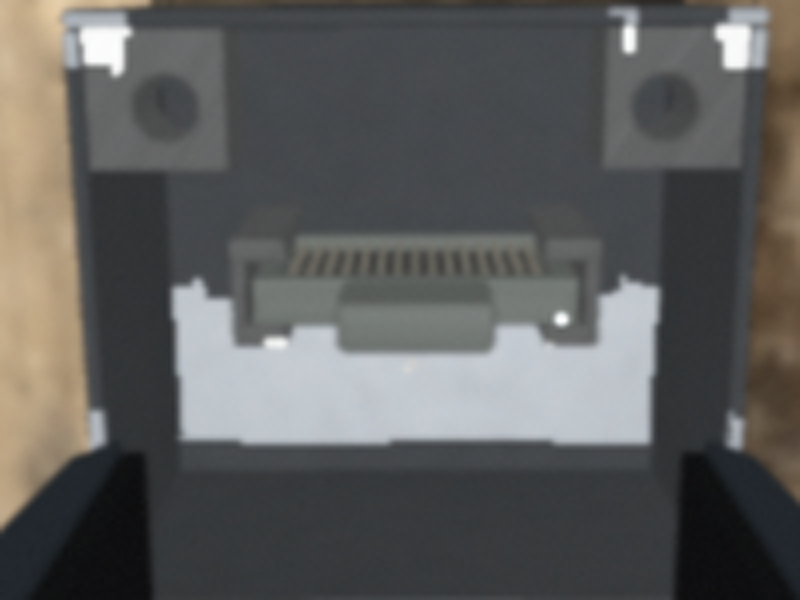

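View pics/t16.png

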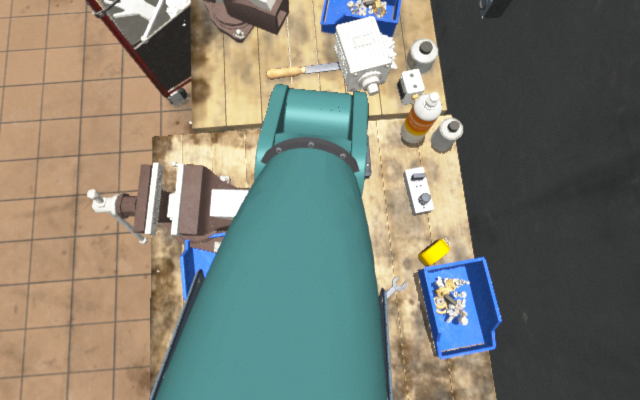

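Flap stays leaning back after release, and in the top view both pins are in the rack. In the crop the tab's top face centres on (416,327). I'll measure the tab and guide heights from two wrist views.

Run:
```python
from h import *
c=load("w14");crop(c,"w14a",260,130,130,100,6)
```

```text
(no output)
```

View pics/w14a.png

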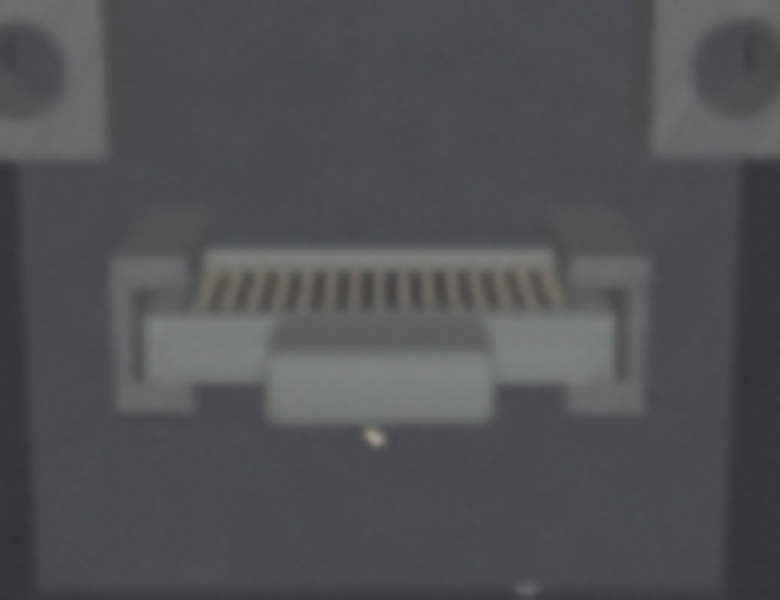

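Run:
```python
from h import *
c=load("w15");crop(c,"w15a",260,20,130,80,6)
```

View pics/w15a.png

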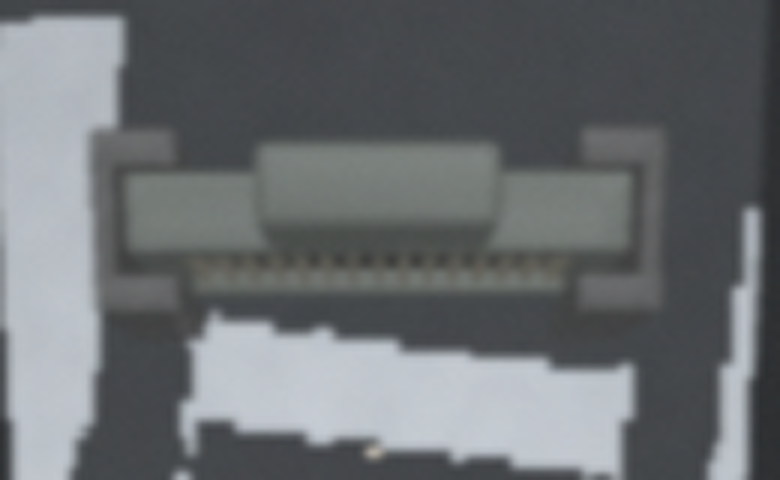

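Run:
```python
from h import *
np.set_printoptions(precision=4,suppress=True)
a=load("w16");b=load("w15")
A=lambda x,y:(220+(x+.5)/4-.5,110+(y+.5)/4-.5)
B=lambda x,y:(260+(x+.5)/6-.5,20+(y+.5)/6-.5)
for n,p,q in [("gNL",(230,240),(92,130)),("gNR",(600,240),(663,128)),("gFL",(235,345),(100,308)),("gFR",(597,343),(661,305)),
 ("tNL",(338,302),(257,143)),("tNR",(494,302),(498,143)),("tFL",(338,350),(260,222)),("tFR",(494,350),(497,222))]:
    print(n,*tri(a,A(*p),b,B(*q)))
```

```text
gNL [ 0.5099 -0.1146  0.0585] 0.0002641157313434284
gNR [ 0.512  -0.0227  0.0594] 0.00030034237280102084
gFL [ 0.5368 -0.1149  0.059 ] 0.0002480060467642059
gFR [ 0.5385 -0.0229  0.0587] 0.0001481718025416018
tNL [ 0.5184 -0.0862  0.0947] 5.790791182077077e-07
tNR [ 0.5193 -0.0512  0.0947] 0.0003024920466945373
tFL [ 0.5292 -0.0863  0.0961] 0.00042502281113663225
tFR [ 0.5301 -0.0514  0.0961] 0.00044908884689450715
```

Guide tops are at about 0.059 and the tab top at about 0.096, centred on (0.524,-0.069). I'll grip the tab across its 36 mm width at TCP z 0.098, with the tips above the plate's shoulder.

Call:
{"method": "jog_arm", "body": {"moves": [{"tx":-0.25,"ty":0.15,"tz":-4,"roll":0,"grip":-0.2},{"tx":-0.25,"ty":0.15,"tz":-8,"roll":0,"grip":-0.2},{"tx":-0.25,"ty":0.15,"tz":-10,"roll":0,"grip":-0.2},{"tx":-0.25,"ty":0.15,"tz":-11,"roll":0,"grip":-0.2},{"tx":-0.25,"ty":0.15,"tz":-11,"roll":0,"grip":-0.2}]}}

```text
t: 20.8
tcp_pos: [0.5244, -0.0687, 0.1386]
ee_rot: [-0.0, 0.715, 0.699, -0.0]
ft_force: [-0.2, -0.3, 0.6]
finger_gap: 0.0544
```

Run:
```python
from h import *
c=snap("wrist","w17")
```

```text
(no output)
```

View pics/w17.png

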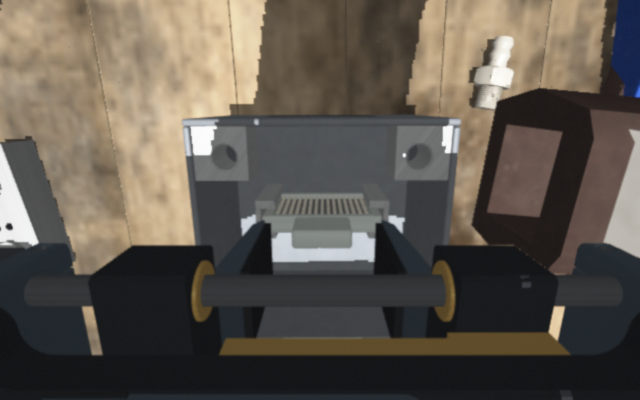

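Tab at (322,233) is centred between the fingers.

Call:
{"method": "jog_arm", "body": {"moves": [{"tx":0,"ty":0,"tz":-1.5,"roll":0,"grip":-0.2},{"tx":0,"ty":0,"tz":-2.8,"roll":0,"grip":-0.2},{"tx":0,"ty":0,"tz":-3.6,"roll":0,"grip":-0.2},{"tx":0,"ty":0,"tz":-4,"roll":0,"grip":-0.2},{"tx":0,"ty":0,"tz":-4,"roll":0,"grip":-0.2},{"tx":0,"ty":0,"tz":-4,"roll":0,"grip":1},{"tx":0,"ty":0,"tz":-4,"roll":0,"grip":1},{"tx":0,"ty":0,"tz":-4,"roll":0,"grip":1},{"tx":0,"ty":0,"tz":-4,"roll":0,"grip":1},{"tx":0,"ty":0,"tz":-4,"roll":0,"grip":1}], "squeeze": 35}}

```text
t: 21.85
tcp_pos: [0.5241, -0.0687, 0.0987]
ee_rot: [0.0, 0.715, 0.699, 0.0]
ft_force: [0.6, -1.2, 2.9]
finger_gap: 0.0359
```

Call:
{"method": "jog_arm", "body": {"moves": [{"tx":0,"ty":0,"tz":0.7,"roll":0,"grip":1},{"tx":0,"ty":0,"tz":1.5,"roll":0,"grip":1},{"tx":0,"ty":0,"tz":2.5,"roll":0,"grip":1},{"tx":0,"ty":0,"tz":4,"roll":0,"grip":1},{"tx":0,"ty":0,"tz":5.5,"roll":0,"grip":1},{"tx":0,"ty":0,"tz":7,"roll":0,"grip":1},{"tx":0,"ty":0,"tz":8.5,"roll":0,"grip":1},{"tx":0,"ty":0,"tz":10,"roll":0,"grip":1},{"tx":0,"ty":0,"tz":12,"roll":0,"grip":1},{"tx":0,"ty":0,"tz":14,"roll":0,"grip":1},{"tx":0,"ty":0,"tz":15.5,"roll":0,"grip":1},{"tx":0,"ty":0,"tz":16,"roll":0,"grip":1},{"tx":0,"ty":0,"tz":16,"roll":0,"grip":1}]}}

```text
t: 23.15
tcp_pos: [0.524, -0.0686, 0.259]
ee_rot: [0.0, 0.715, 0.699, 0.0]
ft_force: [-1.5, 0.6, -2.3]
finger_gap: 0.0354
```

Run:
```python
from h import *
s=bot.sense(); print(s["ft_force"],s["moment"])
c=snap("wrist","w18");c=snap("scene","s18");crop(c,"s18a",200,60,200,150,4)
# bin
t=load("t1");crop(t,"t1c",165,220,90,90,6.5)
```

```text
[-1.45845362  0.55996814 -2.25357056] [ 0.05449001  0.02618351 -0.00093937]
```

View pics/s18a.png

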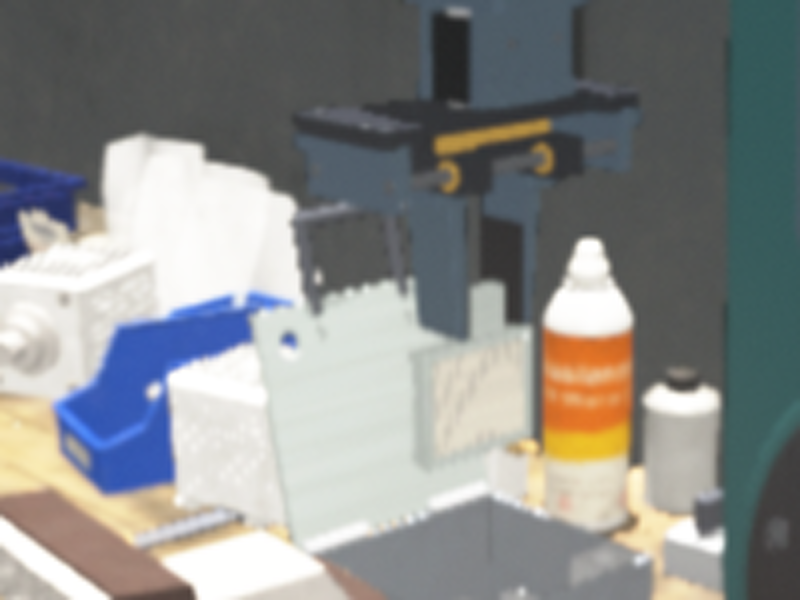

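View pics/w18.png

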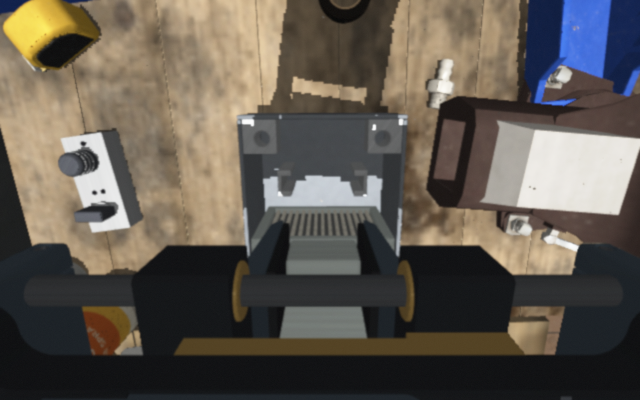

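View pics/t1c.png

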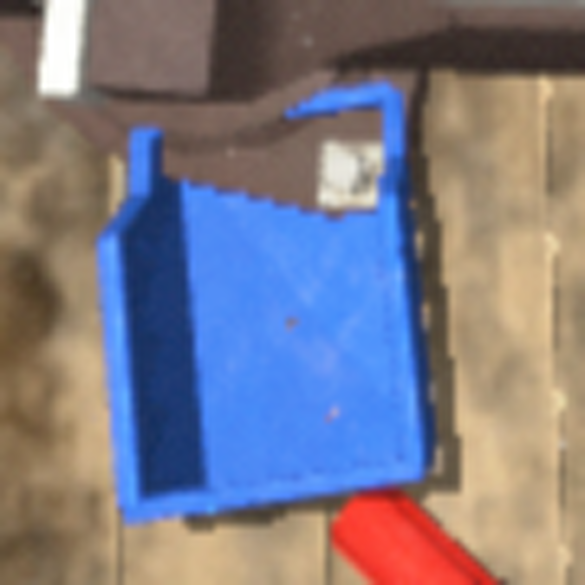

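Run:
```python
from h import *
np.set_printoptions(precision=4,suppress=True)
t=load("t1");s=load("s1")
T=lambda x,y:(165+(x+.5)/6.5-.5,220+(y+.5)/6.5-.5)
S=lambda x,y:(210+(x+.5)/5-.5,255+(y+.5)/5-.5)
NR,NL,BL,BR=[onz(t,T(*p),.072) for p in [(428,478),(126,520),(100,232),(398,188)]]
print(NR,NL,BL,BR)
for z in (.02,.03,.04): print(z,onz(t,T(395,85),z),onz(t,T(145,128),z))
print("scene corner NR/NL",onz(s,S(517,157),.072),onz(s,S(290,297),.072),onz(s,S(318,47),.072),onz(s,S(98,162),.072))
print("lip",tri(t,T(130,130),s,S(42,208)),tri(t,T(395,85),s,S(245,98)))
ux=(NL+NR)/2
yv=(NL-NR)[:2];yv/=np.linalg.norm(yv);xv=np.array([yv[1],-yv[0]])
print(yv,xv,np.linalg.norm(NL-NR),"centre",ux[:2]+.073*xv)
x2=(BL-NL)[:2];print(x2/np.linalg.norm(x2),(BR-NR)[:2]/np.linalg.norm((BR-NR)[:2]),np.linalg.norm(x2),np.linalg.norm(BR-NR))
```

```text
[0.312  0.1411 0.072 ] [0.3057 0.2453 0.072 ] [0.4051 0.2537 0.072 ] [0.4126 0.1485 0.072 ]
0.02 [0.4565 0.1597 0.02  ] [0.4474 0.2538 0.02  ]
0.03 [0.4551 0.1576 0.03  ] [0.4461 0.2507 0.03  ]
0.04 [0.4537 0.1554 0.04  ] [0.4448 0.2476 0.04  ]
scene corner NR/NL [0.3091 0.1476 0.072 ] [0.3025 0.2488 0.072 ] [0.4113 0.1528 0.072 ] [0.4052 0.252  0.072 ]
lip (array([0.445 , 0.2547, 0.0335]), np.float64(0.0010001452462766768)) (array([0.4549, 0.1573, 0.0312]), np.float64(7.92708173253583e-05))
[-0.0597  0.9982] [0.9982 0.0597] 0.104429119491286 centre [0.3817 0.1975]
[0.9964 0.0847] [0.9973 0.074 ] 0.09970504018899165 0.10089159756491738
```

Run:
```python
from h import *
t=load("t1");s=load("s1");np.set_printoptions(precision=4,suppress=True)
crop(s,"s1v",60,140,260,190,3);crop(t,"t1v",90,140,190,150,4)
```

```text
(no output)
```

View pics/s1v.png

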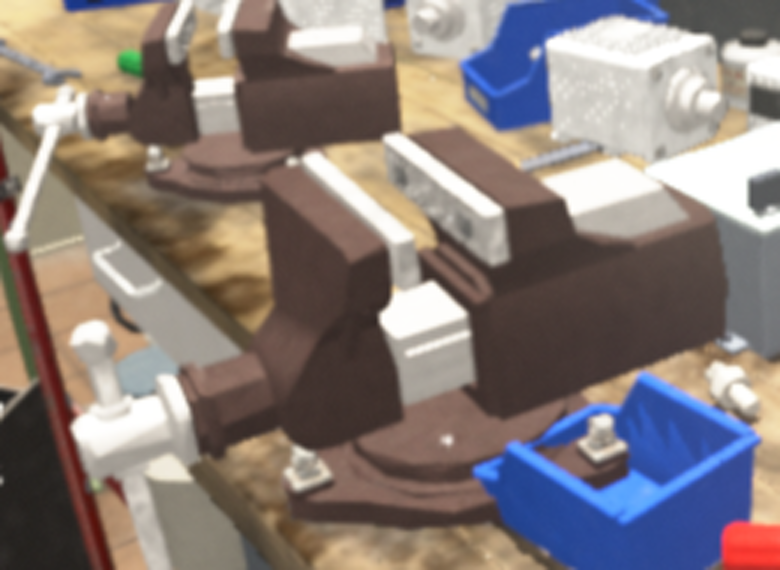

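View pics/t1v.png

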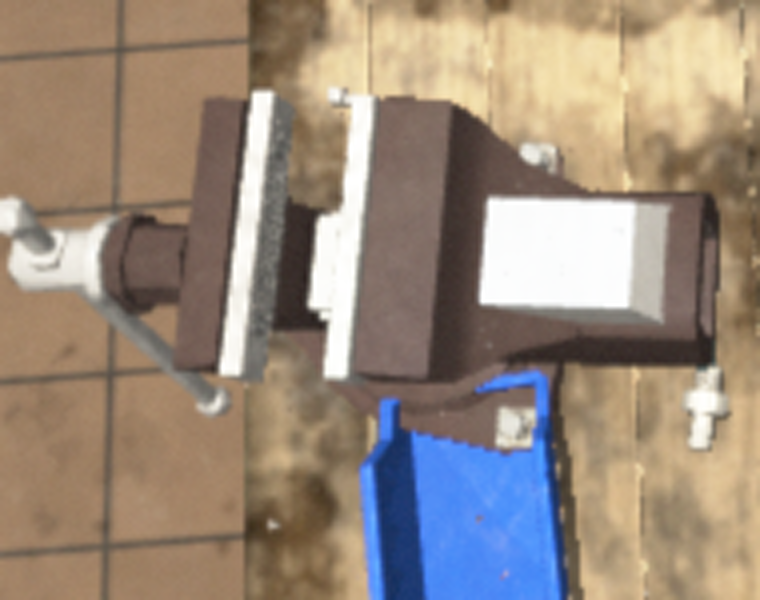

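Run:
```python
from h import *
t=load("t1");s=load("s1");np.set_printoptions(precision=4,suppress=True)
T=lambda x,y:(90+(x+.5)/4-.5,140+(y+.5)/4-.5)
S=lambda x,y:(60+(x+.5)/3-.5,140+(y+.5)/3-.5)
print(tri(t,T(350,378),s,S(512,212)),tri(t,T(250,92),s,S(300,155)),tri(t,T(222,376),s,S(412,240)),tri(t,T(375,97),s,S(390,138)))
```

```text
(array([0.4357, 0.218 , 0.1943]), np.float64(0.0024308565592887506)) (array([0.5898, 0.2697, 0.1975]), np.float64(0.0005577270317581231)) (array([0.4401, 0.2795, 0.1972]), np.float64(0.005817530143943323)) (array([0.5856, 0.2087, 0.1917]), np.float64(0.005341559928825891))
```

Vise jaws top out at about 0.195 and the bin centre is about (0.380,0.198). I'll carry the plate over at TCP z 0.34, then lower.

Call:
{"method": "jog_arm", "body": {"moves": [{"tx":0,"ty":0,"tz":1.5,"roll":0,"grip":1},{"tx":0,"ty":0.5,"tz":4,"roll":0,"grip":1},{"tx":-1,"ty":2,"tz":6.5,"roll":0,"grip":1},{"tx":-3,"ty":4,"tz":8,"roll":0,"grip":1},{"tx":-5,"ty":6.5,"tz":8,"roll":0.02,"grip":1},{"tx":-7,"ty":9,"tz":8,"roll":0.04,"grip":1},{"tx":-8.5,"ty":12,"tz":8,"roll":0.06,"grip":1},{"tx":-10,"ty":15,"tz":8,"roll":0.08,"grip":1},{"tx":-11.5,"ty":18,"tz":8,"roll":0.09,"grip":1},{"tx":-13,"ty":21,"tz":8,"roll":0.09,"grip":1},{"tx":-14,"ty":24,"tz":7.5,"roll":0.09,"grip":1},{"tx":-14.4,"ty":26,"tz":6,"roll":0.09,"grip":1},{"tx":-14.4,"ty":26.7,"tz":4,"roll":0.09,"grip":1},{"tx":-14.4,"ty":26.7,"tz":2,"roll":0.09,"grip":1},{"tx":-14.4,"ty":26.7,"tz":0.5,"roll":0.09,"grip":1},{"tx":-14.4,"ty":26.7,"tz":0.1,"roll":0.09,"grip":1},{"tx":-14.4,"ty":26.7,"tz":0.1,"roll":0.09,"grip":1},{"tx":-14.4,"ty":26.7,"tz":0.1,"roll":0.09,"grip":1}]}}

```text
t: 25.05
tcp_pos: [0.3803, 0.1985, 0.2604]
ee_rot: [0.0, 0.683, 0.73, 0.0]
ft_force: [0.1, 0.3, -2.6]
finger_gap: 0.0358
```

Run:
```python
from h import *
s=bot.sense(); print(s["t"],s["tcp_pos"],s["finger_gap"],s["ft_force"],rm(s["ee_rot"]))
c=snap("wrist","w19");c=snap("scene","s19");snap("top","t19")
```

```text
25.05 [0.38027183 0.19849733 0.26036309] 0.03582998894818319 [ 0.09412024  0.25170436 -2.6456787 ] [[-6.60107920e-02  9.97818552e-01  8.44686363e-04]
 [ 9.97818866e-01  6.60105167e-02  3.49782607e-04]
 [ 2.93261391e-04  8.65933416e-04 -9.99999582e-01]]
```

View pics/w19.png

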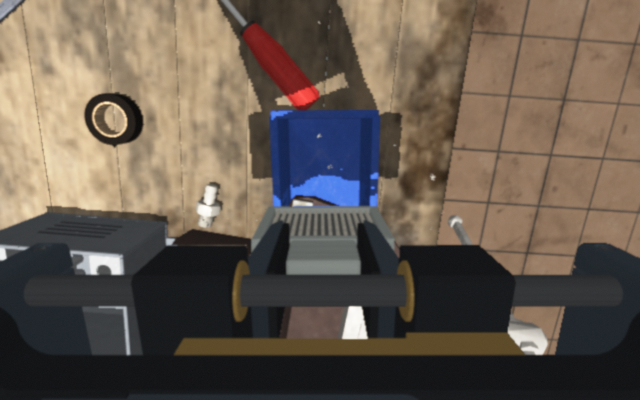

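View pics/s19.png

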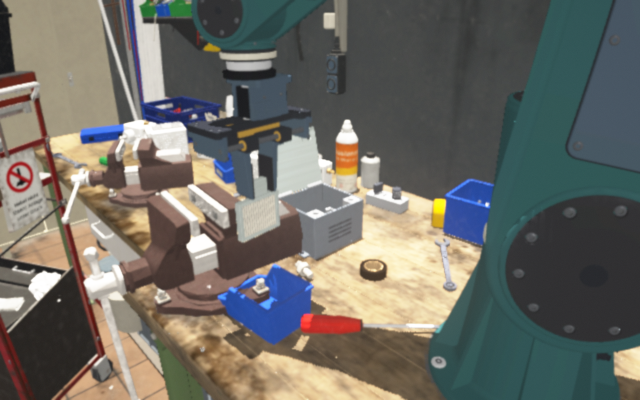

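View pics/t19.png

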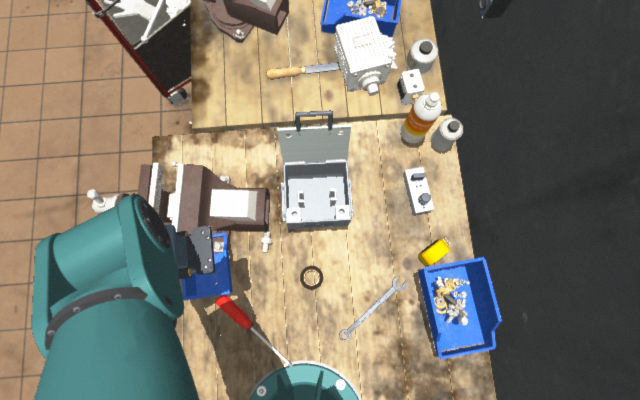

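Run:
```python
from h import *
np.set_printoptions(precision=4,suppress=True)
c=load("w19");a=onz(c,(271,112),.072);b=onz(c,(378,111),.072);print(a,b,(a+b)/2+.073*np.array([.997,.066,0]))
s=load("s19");crop(s,"s19a",170,130,120,130,4.5)
t=load("t19");crop(t,"t19a",270,100,170,140,4.5)
```

```text
[0.3127 0.1454 0.072 ] [0.3051 0.2466 0.072 ] [0.3816 0.2009 0.072 ]
```

View pics/s19a.png

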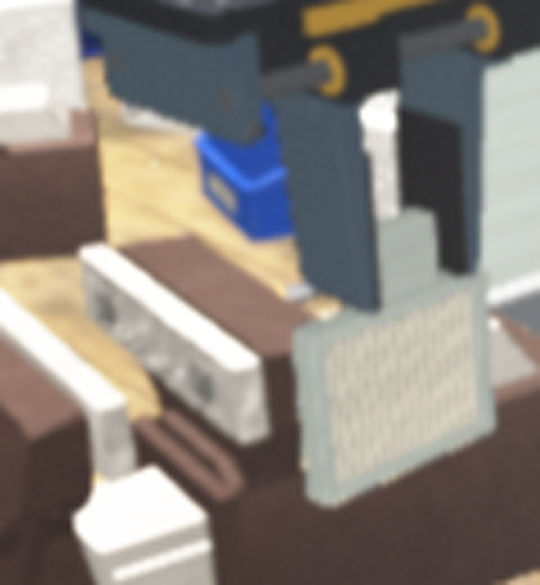

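View pics/t19a.png

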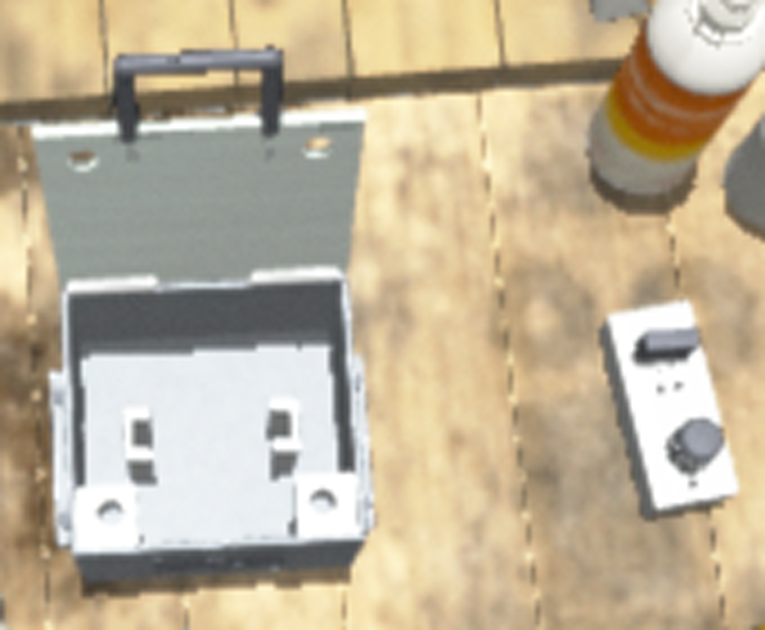

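Run:
```python
from h import *
np.set_printoptions(precision=1,suppress=True)
s=load("s19");yaw=.066
X=np.array([np.cos(yaw),np.sin(yaw),0]);Y=np.array([-np.sin(yaw),np.cos(yaw),0])
tc=np.array([.3803,.1985,0])
f=.2604-.0987+.004
for n,a,b,z in [("footL near",-.006,.04,f),("footR near",-.006,-.04,f),("shL near",-.006,.04,f+.066),("shR",-.006,-.04,f+.066)]:
    p=proj(s,tc+X*a+Y*b+[0,0,z]); print(n,(p-[170,130])*4.5)
```

```text
footL near [327.8 507.5]
footR near [496.7 430. ]
shL near [312.3 335.5]
shR [488.7 267.4]
```

Observed plate corners match an upright plate to about 1–2 camera pixels. The wrist view puts the bin centre within 3 mm of the plate. The pins, flap, tape measure and hose fitting are all in place, so I'll hand in.

Run:
```python
from h import *
s=bot.sense(); print(s["t"],s["tcp_pos"],abs(s["qvel"]).max(),s["finger_gap"])
print(bot.sign_off())
```

```text
25.2 [0.38021655 0.19847958 0.26023566] 0.002862854167099308 0.03574113318074645
the job is handed in; nothing more can be done
None
```

The job is done and handed in at 25.2 s of the 72 s allowed. The round-headed pin is home in the one-dot hole and the flat-headed pin is home in the two-dot hole. The flap was swung back to about 1.85 rad and stayed there after release. The filter plate was drawn straight up and is held upright over the small blue bin.

**Last checks**
- **Pins and flap:** in the last top and wrist pictures both pin heads sit on the rack beside their own dots, and the flap leans past upright.
- **Plate:** the arm was still, with the grip gap at 35.7 mm on the 36 mm tab and a squeeze of 35 N. The plate's corners in the scene view match an upright plate to within about 4 pixels. Its foot is roughly 9 cm above the bin rim.
- **Bystanders:** the tape measure and hose fitting look unmoved in the last top picture.

**What disagreed or differed**
- The cameras disagreed with each other by 2–3 mm, so the plate is within about 3 mm of the bin centre, not exactly on it.
- The first move call was refused because its rows left out some keys; nothing moved.
- I lifted the flap by its two arms from outside, because the bar was just inside the tool's minimum reach. One finger touched first, giving about 17 N sideways, which I eased before lifting.
- I gripped the plate's tab across its 36 mm width, because gripping it front to back would have left no room beside the open flap.

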